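# Fit the brake return spring of the shoe-shine brush crank

### The job

Fit the spare return spring to the brake bed of the hand-cranked brush: lift it off its wooden stand, put its hook pin fully down into the hole in the green iron bed, then stretch it along the bed and drop the eye at its other end over the brass post, so that both ends sit flush on the bed and the spring stays stretched by itself when let go. Work gently: feel for the post rather than ramming the spring against the bed or post (a few newtons of touch are enough), never stretch it to more than 175 mm from pin to eye, and leave everything else on the cabinet top alone.

Things in the scene. Friction and masses are not known exactly. Their poses are not given: they have to be found in the camera images.
- bed: Green iron brake bed, fixed: bar 56 x 240 mm, 34 mm high, flat top. Origin: centre of its underside; y runs along the bar from hole end to post end, x across it towards its brush spindle and crank (60 to 137 mm along +x, up to 87 mm high), z up. On its centre line a brass post, 8 mm diameter, tapering to 4.4 mm over its top 3 mm, stands 10 mm above the top; see slot.
- hole (a point): Mouth of the round hole for the hook pin, in the bed's top face on its centre line, 85 mm from its middle towards -y: 11.5 mm in diameter, 1.5 mm chamfer, through the bed (34 mm deep). Axes as the bed's.
- slot (a point): Middle of the slot in the bed's top in which the post is clamped, 150 mm from the hole along +y. The post itself is not measured: it stands rigid on the centre line anywhere from 9 mm nearer to 9 mm farther from the hole than this point, and must be seen or felt, e.g. by sliding the spring's eye block along the bed until its end face meets the post.
- stand: Dark wooden stand, fixed, 56 x 190 x 34 mm high, that holds the spare spring flat on its top, hook pin in a loose 16 mm hole. Origin: centre of its underside; its y axis runs along its length.
- spring: Hook end of a tension spring with alloy ends (0.13 kg in all). Block 24 x 24 x 12 mm high; from the middle of its underside a hook pin, 8 mm diameter, tapered to 3 mm at the tip, reaches 30 mm down; straight above it a dark grip tab, 14 mm wide (x), 22 mm along (y), top 48 mm above the underside. Origin: middle of the underside, on the pin's axis; y along the spring to the eye, z up.
- coil: The spring's coil, 13 mm thick, its axis 8 mm above the end blocks' underside; origin at its hook end, y along it. The ends slide straight apart and do not bend: lifting one lifts both, so lift little over the post or the pin comes out. Pin axis to eye centre is 110 mm at rest; it starts to stretch at a pull of 1.5 N, then 0.1 N more per mm (5.5 N at 150 mm).
- hook (a point): Middle of the underside of the spring's hook-end block, on the pin's axis; level with the bed's top at point hole when the pin is fully in. Axes as body spring's.
- eye_hole (a point): Middle of the eye in the spring's other end, at its underside: a vertical through hole, 13.5 mm diameter, in a block 24 mm wide, 12 mm high, reaching from 12 mm beyond this point to 36 mm back towards the hook. Centred 25 mm back stands a dark grip tab, 14 mm wide (x), 22 mm along (y), top 48 mm above the underside. y points along the spring away from the hook, z up.
- tree_a: Cedar shoe tree, bystander, about 62 x 245 x 44 mm; origin at the underside.
- tree_b: Second cedar shoe tree, bystander, same size; origin at the underside.
- dressing: Green glass dressing bottle, bystander, 56 mm diameter, 130 mm high; origin at the middle of its underside.
- welt_brush: Round welt brush standing on its bristles, bystander, 52 mm diameter, 36 mm high; origin at the middle of its underside.
- tin: Red polish tin with brass lid, bystander, 62 mm diameter, 27 mm high; origin at the middle of its underside.
- scraper: Nickel sole scraper with wooden handle lying flat, bystander, about 190 mm long, 16 mm high; origin near its middle at the underside, x towards the blade.
Not all that is in view belongs to the job. What is shaped like the spring but blue or pink is not meant.

How it is judged:
On the way, in this order (a step that is already met when the one before it is completed fails the run):
1. the hook pin is fully in the bed's hole (horizontal distance between hook and hole below 0.004 m and z of hook in the frame of hole below 0.004 m), for 0.2 s.
2. with the pin in the hole, the spring is stretched by 25 mm or more (horizontal distance between hook and hole below 0.007 m and distance between hook and eye_hole above 0.135 m), for 0.1 s.
At the end, for the whole second after the job is handed in: Pin in the hole within 4 mm of centred and of flush; eye end within 4 mm of flush with the bed's top, within 6 mm of its centre line, 134 to 166 mm from the hole, held stretched by the post alone; both ends upright within 0.2 rad, released, at rest (all of step 1 and z of eye_hole in the frame of hole between -0.004 and 0.004 m and x of eye_hole in the frame of hole between -0.006 and 0.006 m and y of eye_hole in the frame of hole between 0.134 and 0.166 m and angle between each of spring, eye_hole's own z axis and vertical below 0.2 rad and linear speed of spring below 0.02 m/s); the robot touches nothing.
It fails at once if the spring is pressed or rammed against the bed or post with more than 60 N (contact force between spring and bed above 60 N).
It fails at once if the spring is stretched beyond 175 mm from pin to eye (distance between hook and eye_hole above 0.175 m).
It fails at once if a shoe tree, the bottle, the brush, the tin or the scraper is moved by more than 30 mm (distance of any of tree_a, tree_b, dressing, welt_brush, tin, scraper from where it was at the start of the episode above 0.03 m).
It also fails if it takes over 59 s, if anything falls off the work surface, if the arm or the gripper's body presses on something with over 40 N, if the wrist force passes 120 N, or if a joint passes its speed limit or range.

### The arm

A 6-joint arm with a two-finger parallel gripper is mounted at the origin on the work surface. World frame = base frame: x ahead of the robot, y to its left, z up, the work surface at z = 0. Lengths are in m, angles in rad, forces in N, time in s.
With the tool pointing down it reaches from about 0.25 to 0.725 m from the base axis. Payload 4 kg.
Tool frame: the origin (TCP) lies on the centre line of the jaws, within the pads' length; the fingertips stand 25 mm ahead of it and the grasp point (between the pads) lies 6 mm ahead of it; z points along the fingers, x is the direction in which the jaws open and shut, and the axes are right-handed (so a half turn about z gives the same grasp; the last joint's range is limited). The gripper opens to 85 mm and grips with 20 to 120 N. Pads are 22 mm wide; open, the fingers measure 114 mm over their backs; the gripper's body (76 mm by 85 mm) begins 54 mm behind the grasp point. The pads swing forward as they close: fully open they stand 13 mm farther back than shut.
Start: joints at [1.108, 0.241, 0.005, 1.335, 0, 1.571], TCP at [0.223, 0.447, 0.256] pointing down, gripper open.
Joint ranges: [-2.72, 2.72], [-1.05, 1.87], [-1.09, 1.28], [-1.99, 2.15], [-1.42, 1.44], [-3.14, 3.14]. Speed limits (rad/s): [2.79, 2.79, 3.14, 3.14, 3.14, 3.14].

### API

Orientations are given as a unit quaternion [x, y, z, w].
In Python, from workcell import bot, imaging, order gives the robot as it stands.
- The arm moves only by the tool carry_out, never from a script. Its argument "moves" is a list of rows, each a list of 5 numbers: the shift along the tool's x, y, z scaled (see below), then the turn about the tool's z scaled (see below), then the opening, from -1 (shut) to 1 (fully open). In form: [[tx, ty, tz, roll, hand], ...]. A call has 1 to 20 rows; each row is the pose to reach, as a shift and turn from the pose commanded when the call began, along the tool's axes at that moment; what a row does not reach only later rows make up. The controller multiplies each number of a shift by 0.1 m and each number of a turn by 90 degrees. A row lasts 1/10 s, in which the tool goes at most 50 mm and 8.59 degrees, less where a joint would pass 70% of its speed; a pose out of reach is approached as far as the arm can. A call with a number of a shift or a turn outside -1 to 1 is refused whole. A call with a gripper value outside its range is refused whole. The fingers move at their own pace and stop on an object; the grip force is fixed at half the most. Time passes only in rows, so rows that repeat a pose let the fingers close. It gives the time, the measured TCP pose, the force and the opening at its end, in the units of the state.
- bot.get_obs(): the state, without advancing time (a new reading comes with each control period).
- imaging.camera(name): name is "scene" or "side" or "wrist"; returns the picture (420x560x3 uint8, red, green, blue); there is no depth.
- imaging.camera_model(name): a dict with "fovy" (degrees; the focal length in pixels is half the picture's height over the tangent of half this angle, whatever the lens; pixels are square), "cx", "cy" (the principal point, pixels), "dist" ([k1, k2, p1, p2, k3] as OpenCV has them; the pictures are not rectified), "eye" and "rotation" of the camera in the world. Camera axes: x right, y up, looking along -z (the intrinsics and any distortion apply to the point x, -y, -z); pixel columns grow to the right and rows downward; lengths in m; the calibration is good to about 2 mm. A picture is of the moment at which its call begins: read the wrist's pose just before it. camera_model takes no time and is no camera call; for the wrist camera it gives the pose at the moment of the call.
- order.job_done(): hands the job in, once; it reports no verdict.
The state is a dict: "clock": time; "joint_pos": joint angles; "joint_vel": joint speeds; "tau": joint torques, N m; "eef_pos": TCP position; "tool_rot": TCP orientation; "ft_force": force on the tool from outside, world axes, zero at the start; "ft_torque": the same for the moment, N m; "grip_width": finger opening in m.
Only numpy, scipy, OpenCV 4.12 (cv2) and the standard library are available. Lean on these libraries where they do the work, as an engineer would, in place of code of your own. Each camera call takes 0.05 s, during which the arm holds its last target.

## Working session

There is one attempt and no reset: what is moved stays moved. The work goes in short steps, Python scripts to look and compute and a tool call to move; the robot and the scene stay as the last step left them, time stands still between calls to the robot, and variables do not carry over. Pictures are saved under pics/ and viewed, and the job is handed in when it is done.

Besides the shell and the picture viewer there is one more tool, called after "Emit:" as name(argument=value, ...), one argument or row to a line, values as JSON. carry_out: Moves the arm, as the interface text tells. Its arguments: {"type":"object","properties":{"moves":{"type":"array","items":{"type":"array","items":{"type":"number","minimum":-1,"maximum":1}}}},"required":["moves"]}

```bash
ls; mkdir -p pics; python3 - <<'E'
from workcell import bot, imaging, order
import cv2,json
print(bot.get_obs())
for n in ["scene","side","wrist"]:
    m=imaging.camera_model(n); print(n,m)
    cv2.imwrite(f"pics/{n}0.png",cv2.cvtColor(imaging.camera(n),cv2.COLOR_RGB2BGR))
E
```

```text
pics
{'clock': 0.0, 'joint_pos': array([ 1.10801903e+00,  2.41402697e-01,  3.70976217e-03,  1.33520284e+00,
       -1.17520284e-05,  1.57082974e+00]), 'joint_vel': array([ 0.00102958, -0.00131597,  0.00070211,  0.00029824, -0.00014099,
        0.00052822]), 'tau': array([-1.67467751e-03, -3.72320044e+01,  2.52406007e+01,  1.69341214e-02,
       -1.07544313e-04,  1.16248813e-05]), 'eef_pos': array([0.22295788, 0.44688035, 0.25541252]), 'tool_rot': array([ 8.50430270e-01,  5.26086736e-01, -8.89607524e-04,  5.57272966e-04]), 'ft_force': array([ 0.54254602,  0.21607162, -0.34389635]), 'ft_torque': array([0.02510101, 0.07002146, 0.00412066]), 'grip_width': 0.08563318911853736}
scene {'fovy': 57.15792359651366, 'cx': 269.46440792031484, 'cy': 213.097014322922, 'dist': array([0.03756883, 0.        , 0.        , 0.        , 0.        ]), 'eye': array([ 1.01600102, -0.64108732,  0.56341888]), 'rotation': array([0.46242935, 0.15195944, 0.26604307, 0.83203877])}
side {'fovy': 53.707069110874045, 'cx': 278.3373233834589, 'cy': 211.0217007673367, 'dist': array([0.03751114, 0.        , 0.        , 0.        , 0.        ]), 'eye': array([0.4693098 , 0.78044461, 0.79161397]), 'rotation': array([-0.0188214 ,  0.39666871,  0.91581807, -0.05980765])}
wrist {'fovy': 58.45582468576161, 'cx': 279.55698117788563, 'cy': 209.89510718232043, 'dist': array([-0.09928771,  0.        ,  0.        ,  0.        ,  0.        ]), 'eye': array([0.16005616, 0.47893379, 0.37344039]), 'rotation': array([-0.11957593, -0.07230234,  0.5210493 ,  0.84201045])}
```

View pics/scene0.png

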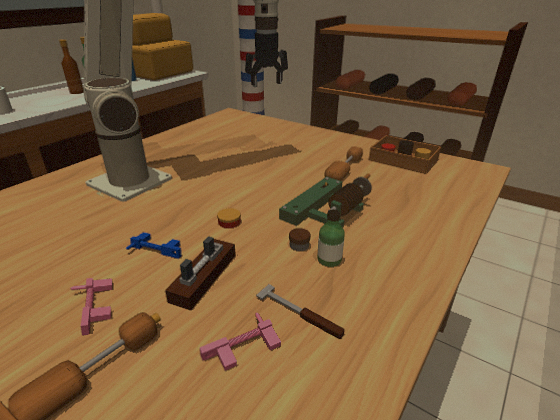

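View pics/side0.png

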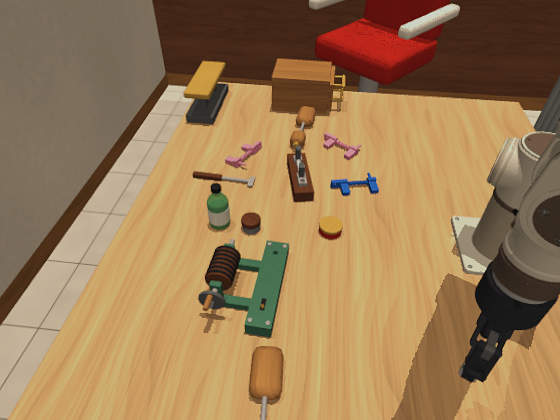

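View pics/wrist0.png

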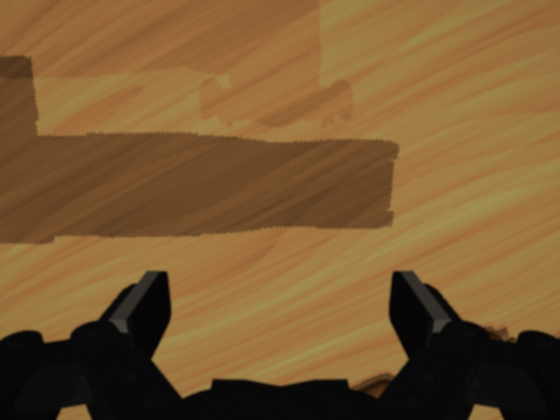

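Candidates: the spring on the dark stand (scene 203,262 / side 300,168). Decoys are the blue one (scene 155,245) and the pink ones (scene 92,303 and 242,340). I choose the grey spring on the stand and will check it in a close crop.

```bash
cat > h.py <<'E'
from workcell import bot, imaging, order
import cv2, numpy as np
from scipy.spatial.transform import Rotation as R
def K(m):
    f=210/np.tan(np.radians(m["fovy"]/2)); return np.array([[f,0,m["cx"]],[0,f,m["cy"]],[0,0,1]])
def ray(m,p):
    u=cv2.undistortPoints(np.array([[p]],float),K(m),np.array(m["dist"]))[0,0]
    d=R.from_quat(m["rotation"]).apply([u[0],-u[1],-1.0]); return np.array(m["eye"]),d/np.linalg.norm(d)
def onz(m,p,z):
    e,d=ray(m,p); return e+d*(z-e[2])/d[2]
def tri(obs):
    A=np.zeros((3,3));b=np.zeros(3);L=[]
    for m,p in obs:
        e,d=ray(m,p);P=np.eye(3)-np.outer(d,d);A+=P;b+=P@e;L.append((e,d,P))
    x=np.linalg.solve(A,b); return x,[round(1000*np.linalg.norm(P@(x-e)),1) for e,d,P in L]
def proj(m,x):
    c=R.from_quat(m["rotation"]).inv().apply(np.array(x)-m["eye"])
    return cv2.projectPoints(np.array([[c[0],-c[1],-c[2]]]),np.zeros(3),np.zeros(3),K(m),np.array(m["dist"]))[0][0,0]
def snap(n,name):
    m=imaging.camera_model(n); o=bot.get_obs(); im=cv2.cvtColor(imaging.camera(n),cv2.COLOR_RGB2BGR); cv2.imwrite(f"pics/{name}.png",im)
    import pickle; pickle.dump((m,o,im),open(f"pics/{name}.pkl","wb")); return m,o,im
def load(name):
    import pickle; return pickle.load(open(f"pics/{name}.pkl","rb"))
def crop(name,x0,y0,x1,y1,s,out):
    im=cv2.imread(f"pics/{name}.png")[y0:y1,x0:x1]; cv2.imwrite(f"pics/{out}.png",cv2.resize(im,None,fx=s,fy=s,interpolation=cv2.INTER_CUBIC))
E
python3 - <<'E'
from h import *
a=cv2.resize(cv2.imread("pics/scene0.png")[225:315,150:250],None,fx=4,fy=4,interpolation=2)
b=cv2.resize(cv2.imread("pics/side0.png")[130:210,250:350],None,fx=4,fy=4,interpolation=2)
c=cv2.resize(cv2.imread("pics/scene0.png")[145:230,270:380],None,fx=3.6,fy=3.2,interpolation=2)
d=cv2.resize(cv2.imread("pics/side0.png")[230:345,190:300],None,fx=3.6,fy=2.3,interpolation=2)
W=np.zeros((600,800,3),np.uint8)
for im,x,y in((a,0,0),(b,400,0),(c,0,360),(d,400,330)):
    im=im[:600-y,:800-x]; W[y:y+im.shape[0],x:x+im.shape[1]]=im
cv2.imwrite("pics/crops.png",W)
ms=imaging.camera_model("side")
for n,p,z in(("bed",(268,287),.034),("bed hole end?",(277,247),.034),("bed other",(260,328),.034),("stand",(300,177),.034)):print(n,onz(ms,p,z))
mc=imaging.camera_model("scene")
for n,p,z in(("bed near",(297,212),.034),("stand",(203,270),.034)):print(n,onz(mc,p,z))
E
```

```text
bed [0.55199874 0.22756458 0.034     ]
bed hole end? [0.54722958 0.10666309 0.034     ]
bed other [0.5536161  0.33092061 0.034     ]
stand [ 0.51528895 -0.17410391  0.034     ]
bed near [0.56982708 0.09773331 0.034     ]
stand [ 0.53222724 -0.21377106  0.034     ]
```

View pics/crops.png

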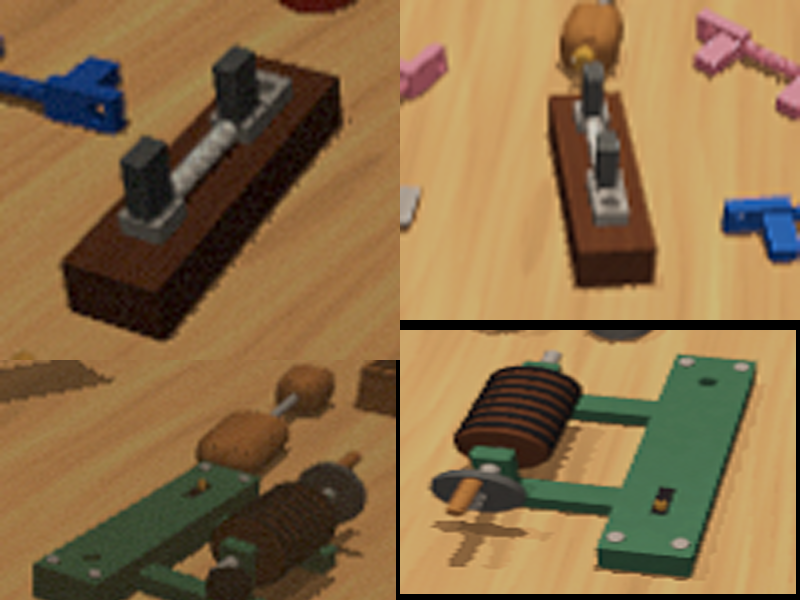

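The crop shows the grey spring with two dark tabs on the dark stand, eye end towards +y (side px ~303,181). The bed's hole is at side px ~(277,252), and the brass post is at ~(263,305).

```bash
python3 - <<'E'
from h import *
ms=imaging.camera_model("side");mc=imaging.camera_model("scene")
for n,p in (("st far L",(287,154.3)),("st far R",(305,154.3)),("st near L",(293.8,193)),("st near R",(313.8,192)),("bed hole",(275.5,252.5)),("slot/post base",(263.3,303)),("bedfarL",(268,242)),("bedfarR",(289,245)),("nearL",(245,325.5)),("nearR",(270.5,332.5))):
    print(n,onz(ms,p,.034).round(4))
print("scene hole",onz(mc,(270+92/3.6,145+(557-360)/3.2),.034),"slot",onz(mc,(270+197/3.6,145+(489-360)/3.2),.034))
print("hole",tri([(ms,(275.5,252.5)),(mc,(270+92/3.6,145+(557-360)/3.2))]))
mw=imaging.camera_model("wrist");r=R.from_quat(mw["rotation"]);t=R.from_quat(bot.get_obs()["tool_rot"])
print("cam look in tool",t.inv().apply(r.apply([0,0,-1])),"up in tool",t.inv().apply(r.apply([0,1,0])),"off",t.inv().apply(mw["eye"]-bot.get_obs()["eef_pos"]),t.as_matrix())
# tab tops
print("tab hook",tri([(ms,(250+192/4,130+70/4)),(mc,(150+147/4,225+143/4))]))
print("tab eye",tri([(ms,(250+208/4,130+140/4)),(mc,(150+235/4,225+55/4))]))
E
```

```text
st far L [ 0.5654 -0.2814  0.034 ]
st far R [ 0.5097 -0.2894  0.034 ]
st near L [ 0.5263 -0.1002  0.034 ]
st near R [ 0.471  -0.1123  0.034 ]
bed hole [0.5486 0.1247 0.034 ]
slot/post base [0.556  0.2705 0.034 ]
bedfarL [0.5713 0.0933 0.034 ]
bedfarR [0.5189 0.0961 0.034 ]
nearL [0.5851 0.3293 0.034 ]
nearR [0.5309 0.3382 0.034 ]
scene hole [0.55180861 0.1190899  0.034     ] slot [0.55648703 0.27165652 0.034     ]
hole (array([0.54915808, 0.122738  , 0.0314484 ]), [np.float64(0.4), np.float64(0.4)])
cam look in tool [-9.51861423e-04  2.76695169e-01  9.60957271e-01] up in tool [-1.02839536e-04 -9.60957729e-01  2.76695199e-01] off [ 0.00032173 -0.07059976 -0.11793903] [[ 4.46414149e-01  8.94826184e-01 -7.12469032e-04]
 [ 8.94824969e-01 -4.46414717e-01 -1.47513784e-03]
 [-1.63804863e-03  2.09873265e-05 -9.99998658e-01]]
tab hook (array([ 0.53068737, -0.2514233 ,  0.08305702]), [np.float64(0.3), np.float64(0.3)])
tab eye (array([ 0.5119939 , -0.16958973,  0.08091374]), [np.float64(0.6), np.float64(0.6)])
```

Emit:
carry_out(
  moves=[
    [-0.1,0.5,0,0.09,1],
    [-0.19,1,0,0.18,1],
    [-0.19,1,0,0.27,1],
    [-0.19,1,0,0.36,1],
  ],
)

```text
clock: 0.55
eef_pos: [0.3055, 0.3844, 0.2559]
tool_rot: [0.965, 0.263, -0.0, 0.0]
ft_force: [-0.1, 0.0, 0.8]
grip_width: 0.0857
```

```bash
cat >> h.py <<'E'
def need(x,y,z,th):
    o=bot.get_obs(); r=R.from_quat(o["tool_rot"]); d=r.inv().apply(np.array([x,y,z])-o["eef_pos"])*10
    X=r.as_matrix()[:,0]; t=np.degrees(np.arctan2(X[1],X[0])); print("t",o["clock"],"pos",o["eef_pos"].round(4),"th",t.round(2),"F",o["ft_force"].round(2),"w",round(o["grip_width"],4)); dr=(t-th+180)%360-180
    print("shift",d.round(3),"roll",round(dr/90,4))
E
python3 -c "
from h import *
need(.55,.2,.24,-3)"
```

```text
t 0.55 pos [0.3055 0.3844 0.2559] th 30.54 F [-0.13  0.03  0.79] w 0.0857
shift [1.169 2.83  0.159] roll 0.3726
```

Emit:
carry_out(
  moves=[
    [0.2,0.5,0,0.09,1],
    [0.4,1,0,0.18,1],
    [0.4,1,0,0.27,1],
    [0.4,1,0,0.37,1],
  ],
)

```text
clock: 0.95
eef_pos: [0.3916, 0.3191, 0.2558]
tool_rot: [1.0, -0.021, -0.0, 0.0]
ft_force: [-0.5, 0.4, -0.6]
grip_width: 0.0858
```

```bash
python3 -c "
from h import *
need(.55,.2,.24,-3)"
```

```text
t 0.95 pos [0.3916 0.3191 0.2558] th -2.39 F [-0.49  0.37 -0.57] w 0.0858
shift [1.632 1.124 0.158] roll 0.0068
```

Emit:
carry_out(
  moves=[
    [0.5,0.4,0,0,1],
    [1,0.7,0,0,1],
    [1,0.7,0,0,1],
  ],
)

```text
clock: 1.25
eef_pos: [0.4902, 0.2454, 0.2558]
tool_rot: [1.0, -0.017, 0.0, 0.0]
ft_force: [-0.5, -0.0, -0.0]
grip_width: 0.0854
```

Emit:
carry_out(
  moves=[
    [0.5,0.3,0,0,1],
    [0.6,0.4,0,0,1],
    [0.6,0.4,0,0,1],
    [0.6,0.4,0,0,1],
  ],
)

```text
clock: 1.65
eef_pos: [0.5463, 0.2054, 0.2555]
tool_rot: [1.0, -0.016, -0.001, 0.0]
ft_force: [0.8, 0.4, 0.9]
grip_width: 0.0854
```

```bash
python3 -c "
from h import *
need(.52,-.21,.22,12.5)
snap('wrist','wb1')"
```

```text
t 1.65 pos [0.5463 0.2054 0.2555] th -1.88 F [0.79 0.39 0.94] w 0.0854
shift [-0.127  4.16   0.357] roll -0.1597
```

View pics/wb1.png

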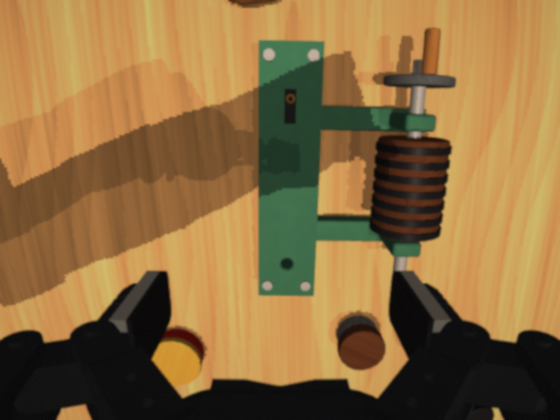

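The bed fills the middle of the view: hole at (287,264), slot with the brass post at (291,99), bed corners near (260,42), (323,42), (259,295) and (314,295).

Emit:
carry_out(
  moves=[
    [0,0.4,0,0,1],
    [0,0.7,0,0,1],
    [0,0.7,0,0,1],
    [0,0.7,0,0,1],
  ],
)

```text
clock: 2.1
eef_pos: [0.5437, 0.1365, 0.2567]
tool_rot: [1.0, -0.016, 0.0, -0.0]
ft_force: [-0.1, 0.2, 0.1]
grip_width: 0.0851
```

```bash
python3 - <<'E'
from h import *
need(.52,-.21,.22,12.5)
snap('wrist','wb2')
W=[]
for n in('wb1','wb2'):
    m,o,im=load(n)
    p=proj(m,(.550,.124,.034)); q=proj(m,(.555,.2705,.034)); print(p,q)
    for c in (p,q):
        x,y=int(c[0]),int(c[1]); x=min(max(x,25),534);y=min(max(y,25),394)
        print(n,x-25,y-25); W.append(cv2.resize(im[y-25:y+25,x-25:x+25],(380,300) if 0 else (300,300),interpolation=2))
cv2.imwrite("pics/hc.png",np.vstack([np.hstack(W[:2]),np.hstack(W[2:])]))
E
```

```text
t 2.1 pos [0.5437 0.1365 0.2567] th -1.78 F [-0.06  0.2   0.13] w 0.0851
shift [-0.129  3.471  0.364] roll -0.1587
[286.7905806  262.35223591] [287.84980919 108.42686407]
wb1 261 237
wb1 262 83
[287.11231149 194.10292377] [288.38116277  26.09967162]
wb2 262 169
wb2 263 1
```

View pics/hc.png

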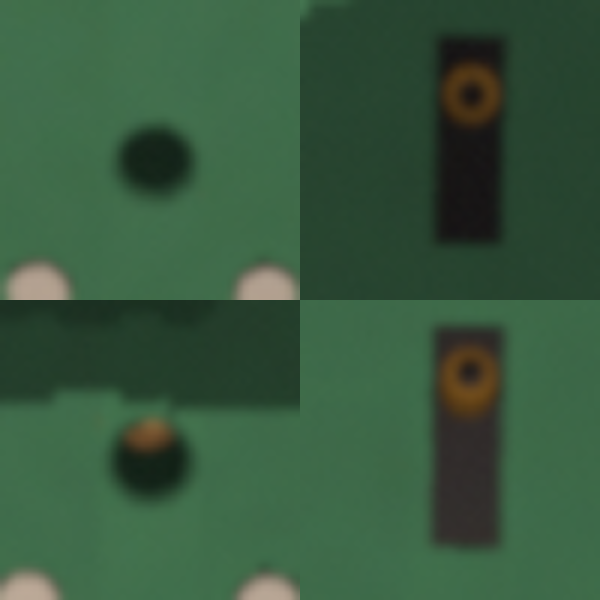

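View pics/wb2.png

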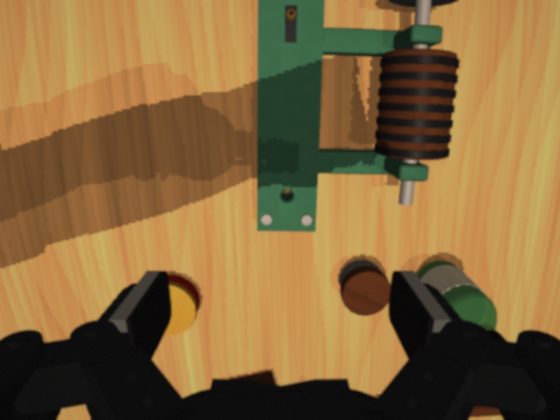

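```bash
python3 - <<'E'
from h import *
a,b=load('wb1')[0],load('wb2')[0]
ms,mc=imaging.camera_model("side"),imaging.camera_model("scene")
H=[(a,(286.4,263.4)),(b,(286.8,195.3))]; P=[(a,(290.2,98.5)),(b,(291,12.6))]
print("hole",tri(H),tri(H+[(ms,(275.5,252.5)),(mc,(295.6,206.6))]))
print("post top",tri(P))
h=[onz(m,p,.034) for m,p in H]; p=[onz(m,p,.044) for m,p in P]
print(h,p)
for i in (0,1): d=(p[i]-h[i])[:2]; print(np.linalg.norm(d),np.degrees(np.arctan2(-d[0],d[1])))
for m,x,y0,y1 in((a,290,89,123.2),(b,291,5.2,41.9)):
    s=onz(m,(x,y0),.034),onz(m,(x,y1),.034); c=(s[0]+s[1])/2; print("slot mid",c,np.linalg.norm(s[0]-s[1]))
# bed edges
for m,l in((a,[(259.5,41.5),(323,42),(259,294.5),(313.5,294.5)]),(b,[(257.5,230.5),(315,230.5)])): print([onz(m,q,.034).round(4)[:2] for q in l])
E
```

```text
hole (array([0.54963282, 0.12282984, 0.03387375]), [np.float64(0.0), np.float64(0.0)]) (array([0.54950351, 0.1222546 , 0.03153494]), [np.float64(0.4), np.float64(0.2), np.float64(0.7), np.float64(0.4)])
post top (array([0.55705549, 0.27884123, 0.04551636]), [np.float64(0.1), np.float64(0.1)])
[array([0.54958541, 0.12288941, 0.034     ]), array([0.5496785 , 0.12285867, 0.034     ])] [array([0.55704222, 0.27885623, 0.044     ]), array([0.55715892, 0.27916965, 0.044     ])]
0.15614497907925273 -2.737241092180378
0.1564898667762283 -2.7398568655759816
slot mid [0.556942   0.27231614 0.034     ] 0.029397114948144388
slot mid [0.55727171 0.27243445 0.034     ] 0.029747648274701853
[array([0.5325, 0.3273]), array([0.5865, 0.3252]), array([0.5209, 0.0894]), array([0.5761, 0.0876])]
[array([0.5206, 0.0889]), array([0.5759, 0.0872])]
```

The two views agree: hole (0.5496, 0.1229) at z 34 mm, post 156.3 mm from it, bed turned -2.7°. Next is the spring.

Emit:
carry_out(
  moves=[
    [0,0.5,0,-0.08,1],
    [0,1,0,-0.16,1],
    [0,1,0,-0.16,1],
  ],
)

```text
clock: 2.45
eef_pos: [0.5409, 0.0327, 0.2564]
tool_rot: [0.994, 0.108, -0.0, 0.001]
ft_force: [-0.1, 0.3, -0.1]
grip_width: 0.0858
```

Emit:
carry_out(
  moves=[
    [0,0.5,0,0,1],
    [0.0,1,0,0,1],
    [0.0,1,0,0,1],
  ],
)

```text
clock: 2.75
eef_pos: [0.5642, -0.0651, 0.256]
tool_rot: [0.994, 0.107, 0.0, 0.001]
ft_force: [-0.3, 0.7, -0.1]
grip_width: 0.0849
```

```bash
python3 -c "
from h import *
need(.52,-.21,.22,12.5)"
```

```text
t 2.75 pos [ 0.5642 -0.0651  0.256 ] th 12.28 F [-0.28  0.69 -0.07] w 0.0849
shift [-0.74   1.322  0.362] roll -0.0025
```

Emit:
carry_out(
  moves=[
    [-0.35,0.4,0.1,0,1],
    [-0.6,0.8,0.2,0,1],
    [-0.6,0.8,0.2,0,1],
    [-0.6,0.8,0.2,0,1],
  ],
)

```text
clock: 3.15
eef_pos: [0.5218, -0.1522, 0.2361]
tool_rot: [0.994, 0.109, -0.0, -0.001]
ft_force: [0.5, 0.4, 0.5]
grip_width: 0.0853
```

```bash
python3 -c "
from h import *
need(.53,-.251,.16,12.5);snap('wrist','ws1')"
```

```text
t 3.15 pos [ 0.5218 -0.1522  0.2361] th 12.52 F [0.53 0.43 0.47] w 0.0853
shift [-0.134  0.983  0.76 ] roll 0.0003
```

Emit:
carry_out(
  moves=[
    [0,0.3,0.2,0,1],
    [0,0.6,0.3,0,1],
    [0,0.6,0.3,0,1],
    [0,0.6,0.3,0,1],
  ],
)

```text
clock: 3.6
eef_pos: [0.5358, -0.2097, 0.2062]
tool_rot: [0.994, 0.11, -0.0, -0.001]
ft_force: [0.7, -0.0, 1.5]
grip_width: 0.0854
```

```bash
python3 -c "
from h import *
need(.53,-.251,.16,12.5);snap('wrist','ws2')
a=cv2.imread('pics/ws1.png')[:400,180:400];b=cv2.imread('pics/ws2.png')[:400,180:400]
cv2.imwrite('pics/ws.png',cv2.resize(np.hstack([a,b]),None,fx=1.5,fy=1.5))"
```

```text
t 3.6 pos [ 0.5358 -0.2097  0.2062] th 12.69 F [ 0.73 -0.04  1.52] w 0.0854
shift [-0.148  0.39   0.461] roll 0.0021
```

View pics/ws.png

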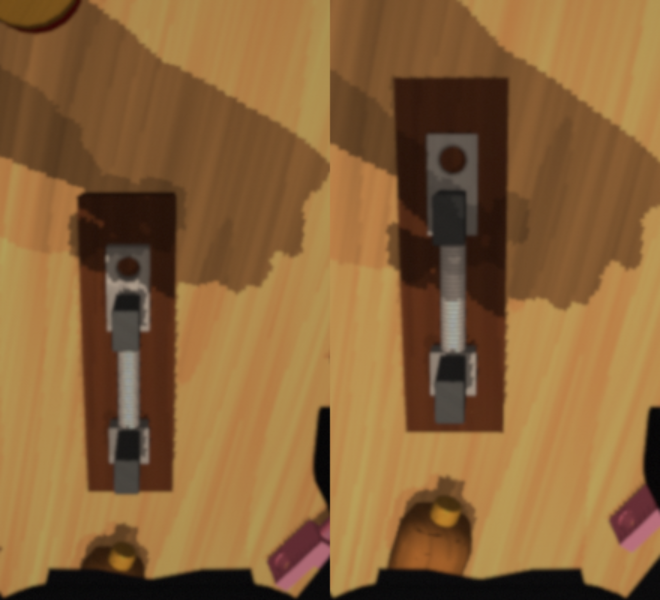

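```bash
python3 - <<'E'
from h import *
a,b=load('ws1')[0],load('ws2')[0]
f=lambda x,y,k:((x-330*k)/1.5+180-.3,y/1.5-.3)
for n,p,q,z in(("hook tab",(127,477),(450,404),.082),("eye tab",(126,330),(449,220.5),.082),("eye hole",(128,267),(453,159),.046)):
    P,Q=f(*p,0),f(*q,1)
    print(n,tri([(a,P),(b,Q)]),onz(a,P,z).round(4),onz(b,Q,z).round(4))
for l in ([(394,78),(507,78),(406,431),(503,431)],): print([onz(b,f(*q,1),.034).round(4)[:2] for q in l])
E
```

```text
hook tab (array([ 0.53157591, -0.25710827,  0.07606852]), [np.float64(0.0), np.float64(0.0)]) [ 0.5311 -0.2534  0.082 ] [ 0.5313 -0.2543  0.082 ]
eye tab (array([ 0.51318622, -0.17099342,  0.07867334]), [np.float64(0.0), np.float64(0.0)]) [ 0.5131 -0.1699  0.082 ] [ 0.5133 -0.1706  0.082 ]
eye hole (array([ 0.50768516, -0.14582623,  0.0426889 ]), [np.float64(0.2), np.float64(0.2)]) [ 0.5075 -0.1452  0.046 ] [ 0.508  -0.1457  0.046 ]
[array([ 0.4712, -0.1142]), array([ 0.5249, -0.1023]), array([ 0.5123, -0.2991]), array([ 0.5665, -0.2868])]
```

Tabs and eye agree with a 110 mm rest length: hook tab at (0.531,-0.254), spring turned about 12.3°, top near 78–82 mm. Going down to the hook tab.

Emit:
carry_out(
  moves=[
    [-0.14,0.42,0.3,0.003,1],
    [-0.14,0.42,0.6,0.003,1],
    [-0.14,0.42,0.9,0.003,0.5],
    [-0.14,0.42,0.9,0.003,0],
    [-0.14,0.42,0.9,0.003,0],
  ],
)

```text
clock: 4.15
eef_pos: [0.5309, -0.2542, 0.1171]
tool_rot: [0.994, 0.108, 0.0, -0.0]
ft_force: [-0.1, 0.4, 0.4]
grip_width: 0.044
```

```bash
python3 -c "
from h import *
need(.5312,-.254,.076,12.3);snap('wrist','wg1')"
```

```text
t 4.15 pos [ 0.5309 -0.2542  0.1171] th 12.42 F [-0.1   0.4   0.36] w 0.044
shift [ 0.003 -0.001  0.411] roll 0.0014
```

View pics/wg1.png

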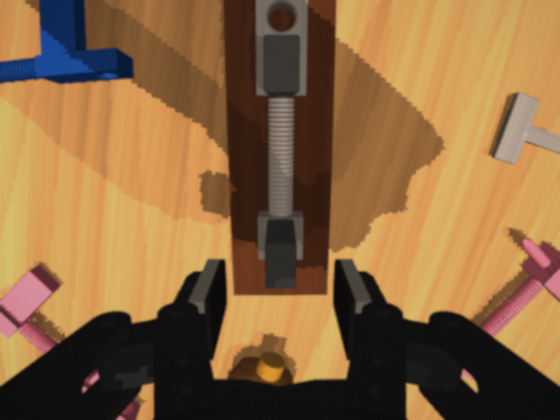

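The jaws straddle the hook tab at (281,268), with the coil running straight up the picture. Descend and close.

Emit:
carry_out(
  moves=[
    [0,0,0.2,0.001,0],
    [0,0,0.4,0.001,0],
    [0,0,0.4,0.001,-0.3],
    [0,0,0.4,0.001,-1],
    [0,0,0.4,0.001,-1],
    [0,0,0.4,0.001,-1],
    [0,0,0.4,0.001,-1],
    [0,0,0.4,0.001,-1],
  ],
)

```text
clock: 5.0
eef_pos: [0.5319, -0.2559, 0.0785]
tool_rot: [0.994, 0.107, 0.002, 0.001]
ft_force: [0.2, 1.1, 5.9]
grip_width: 0.0129
```

```bash
python3 -c "
from h import *
need(.5312,-.254,.16,12.3)"
```

```text
t 5.0 pos [ 0.5319 -0.2559  0.0785] th 12.24 F [0.18 1.08 5.93] w 0.0129
shift [ 0.    -0.018 -0.815] roll -0.0007
```

Emit:
carry_out(
  moves=[
    [0,0,-0.1,0,-1],
    [0,0,-0.3,0,-1],
    [0,0,-0.6,0,-1],
    [0,0,-0.85,0,-1],
    [0,0,-0.85,0,-1],
    [0,0,-0.85,0,-1],
  ],
)

```text
clock: 5.6
eef_pos: [0.5305, -0.2557, 0.1618]
tool_rot: [0.994, 0.106, 0.0, 0.0]
ft_force: [-0.6, -0.0, -1.8]
grip_width: 0.0132
```

```bash
python3 -c "
from h import *
need(.5496,.1229,.16,-2.74);snap('wrist','wl1');snap('side','sl1');snap('scene','cl1')
a=cv2.imread('pics/sl1.png')[100:230,220:380];b=cv2.imread('pics/cl1.png')[150:320,130:280]
cv2.imwrite('pics/l1.png',np.hstack([cv2.resize(a,(400,325)),cv2.resize(b,(287,325))]))
"
```

```text
t 5.6 pos [ 0.5305 -0.2557  0.1618] th 12.22 F [-0.58 -0.04 -1.79] w 0.0132
shift [ 0.988 -3.66   0.016] roll 0.1662
```

View pics/wl1.png

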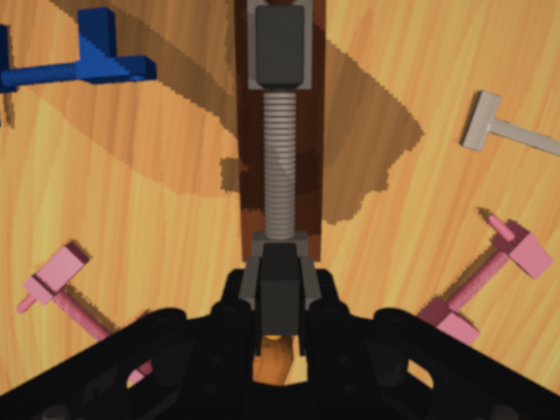

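View pics/l1.png

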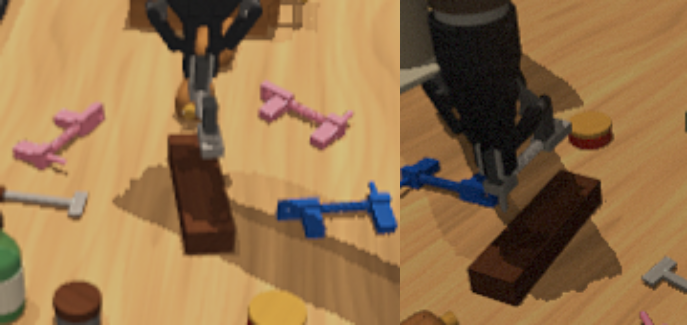

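The spring is off the stand and held straight: hook tab at (280,308), eye tab at (280,45). Now measuring the grasp offset.

```bash
python3 - <<'E'
from h import *
crop('wl1',230,225,330,345,5,'wl1c')
m,o,im=load('wl1'); t=R.from_quat(o["tool_rot"])
z=o["eef_pos"][2]+.0035
for n,p,zz in(("hooktab",(280,308),z),("hk edge far",(280,333),z),("hk edge near",(280,283),z),("eyetab",(280,45),z),("hook block front edge",(280,233),z-.036)):
    print(n,t.inv().apply(onz(m,p,zz)-o["eef_pos"]).round(4))
E
```

```text
hooktab [ 0.0001 -0.0024 -0.0035]
hk edge far [ 0.0001  0.0078 -0.0035]
hk edge near [ 0.0001 -0.012  -0.0035]
eyetab [ 0.     -0.0869 -0.0036]
hook block front edge [ 0.0001 -0.0171  0.0325]
```

View pics/wl1c.png

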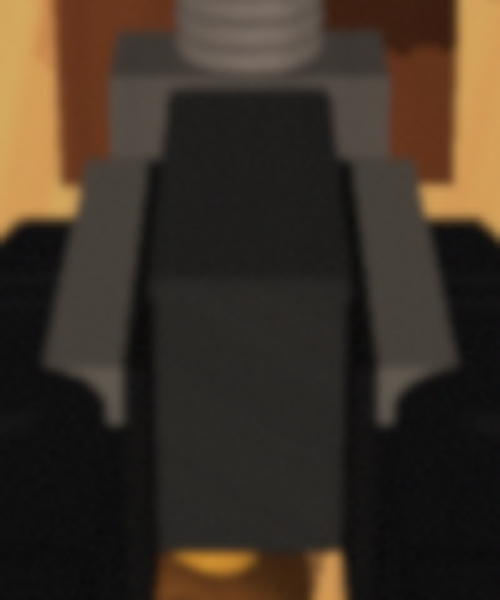

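Emit:
carry_out(
  moves=[
    [0.1,-0.3,0,0,-1],
    [0.2,-0.7,0,0.05,-1],
    [0.27,-1,0,0.1,-1],
    [0.27,-1,0,0.166,-1],
  ],
)

```text
clock: 6.15
eef_pos: [0.5344, -0.1481, 0.1597]
tool_rot: [1.0, -0.023, -0.002, -0.001]
ft_force: [0.3, -0.6, -0.5]
grip_width: 0.0129
```

Emit:
carry_out(
  moves=[
    [0,-0.4,0,0,-1],
    [0,-0.8,0,0,-1],
    [0,-1,0,0,-1],
  ],
)

```text
clock: 6.45
eef_pos: [0.5392, -0.0495, 0.1597]
tool_rot: [1.0, -0.023, -0.002, -0.001]
ft_force: [0.5, -0.5, -1.1]
grip_width: 0.0133
```

```bash
python3 -c "
from h import *
need(.5495,.1205,.14,-2.74)"
```

```text
t 6.45 pos [ 0.5392 -0.0495  0.1597] th -2.59 F [ 0.55 -0.47 -1.14] w 0.0133
shift [ 0.027 -1.703  0.199] roll 0.0017
```

Emit:
carry_out(
  moves=[
    [0.01,-0.4,0,0,-1],
    [0.01,-0.8,0,0,-1],
    [0.02,-1,0,0.002,-1],
  ],
)

```text
clock: 6.75
eef_pos: [0.546, 0.0504, 0.1598]
tool_rot: [1.0, -0.024, -0.002, -0.0]
ft_force: [-0.1, 0.4, -1.2]
grip_width: 0.0134
```

Emit:
carry_out(
  moves=[
    [0.01,-0.3,0,0,-1],
    [0.01,-0.6,0.1,0,-1],
    [0.01,-0.7,0.2,0,-1],
    [0.01,-0.7,0.2,0,-1],
    [0.01,-0.7,0.2,0,-1],
  ],
)

```text
clock: 7.25
eef_pos: [0.5507, 0.1167, 0.1402]
tool_rot: [1.0, -0.025, -0.001, 0.001]
ft_force: [-0.0, -0.2, 0.0]
grip_width: 0.0128
```

```bash
python3 -c "
from h import *
need(.5495,.1205,.14,-2.74)
snap('wrist','wi1');snap('side','si1');snap('scene','ci1')
a=cv2.imread('pics/si1.png')[170:350,190:330];b=cv2.imread('pics/ci1.png')[90:240,240:390]
cv2.imwrite('pics/i1.png',np.hstack([cv2.resize(a,(390,500)),cv2.resize(b,(400,500))]))"
```

```text
t 7.25 pos [0.5507 0.1167 0.1402] th -2.9 F [-0.01 -0.22  0.01] w 0.0128
shift [-0.014 -0.038  0.002] roll -0.0018
```

View pics/wi1.png

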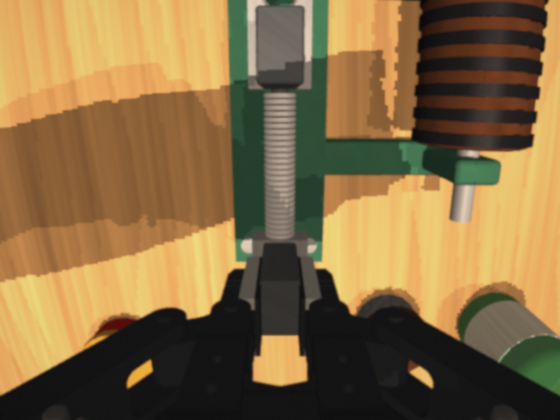

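View pics/i1.png

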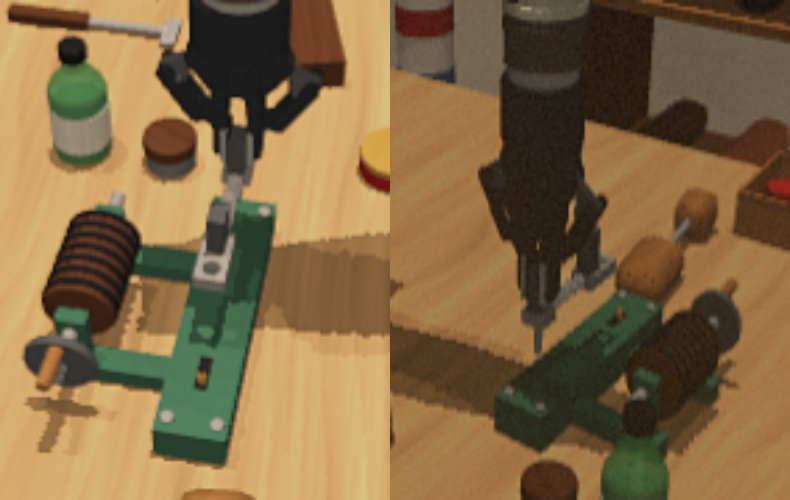

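The pin hangs over the hole end of the bed and clears everything. Small correction, then lower to just above the bed.

Emit:
carry_out(
  moves=[
    [-0.01,-0.04,0.1,-0.002,-1],
    [-0.01,-0.04,0.24,-0.002,-1],
    [-0.01,-0.04,0.24,-0.002,-1],
    [-0.01,-0.04,0.24,-0.002,-1],
  ],
)

```text
clock: 7.8
eef_pos: [0.5505, 0.1212, 0.117]
tool_rot: [1.0, -0.024, -0.001, 0.0]
ft_force: [-0.2, -0.3, -1.4]
grip_width: 0.0128
```

```bash
python3 -c "
from h import *
need(.5495,.1205,.0785,-2.74)
snap('wrist','wi2');snap('side','si2');snap('scene','ci2')
c=proj(load('ci2')[0],(.5496,.1229,.034)); print(c)
a=cv2.imread('pics/wi2.png')[200:350,210:350];b=cv2.imread('pics/ci2.png')[150:230,260:340]
cv2.circle(b,(int(round(c[0]))-260,int(round(c[1]))-150),0,(0,0,255),-1)
cv2.imwrite('pics/i2.png',np.hstack([cv2.resize(a,(390,500)),cv2.resize(b,(400,500),interpolation=2)]))"
```

```text
t 7.8 pos [0.5505 0.1212 0.117 ] th -2.74 F [-0.23 -0.34 -1.38] w 0.0128
shift [-0.009  0.007  0.385] roll -0.0
[295.62114094 205.72786251]
```

View pics/i2.png

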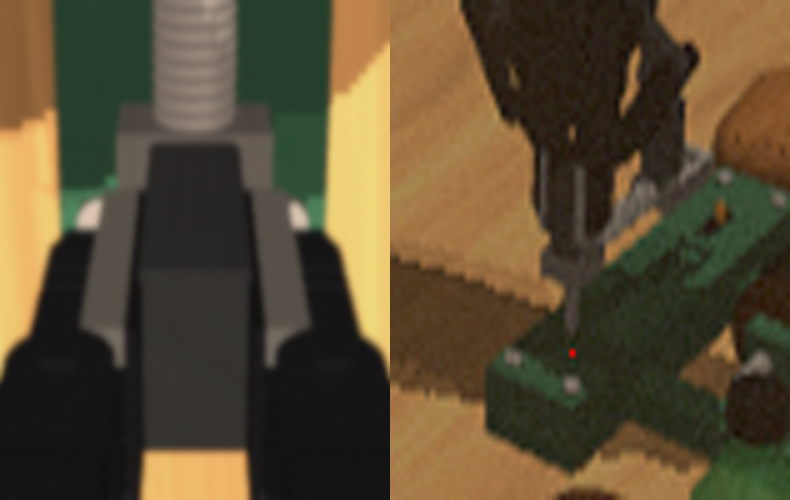

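In the scene view the pin tip stands straight above the hole point (red mark). Lower gently.

Emit:
carry_out(
  moves=[
    [-0.01,0.01,0.04,0,-1],
    [-0.01,0.01,0.08,0,-1],
    [-0.01,0.01,0.12,0,-1],
    [-0.01,0.01,0.15,0,-1],
    [-0.01,0.01,0.15,0,-1],
  ],
)

```text
clock: 8.45
eef_pos: [0.5493, 0.1205, 0.1015]
tool_rot: [1.0, -0.024, -0.001, 0.0]
ft_force: [0.1, 0.1, -1.8]
grip_width: 0.013
```

```bash
python3 -c "
from h import *
need(.5495,.1205,.0785,-2.74)"
```

```text
t 8.45 pos [0.5493 0.1205 0.1015] th -2.71 F [ 0.12  0.13 -1.78] w 0.013
shift [ 0.003 -0.     0.23 ] roll 0.0004
```

Pin tip is ~7 mm below the mouth and there is no contact force.

Emit:
carry_out(
  moves=[
    [0,0,0.04,0,-1],
    [0,0,0.08,0,-1],
    [0,0,0.12,0,-1],
    [0,0,0.16,0,-1],
    [0,0,0.19,0,-1],
    [0,0,0.21,0,-1],
    [0,0,0.21,0,-1],
  ],
)

```text
clock: 9.15
eef_pos: [0.5495, 0.1205, 0.0809]
tool_rot: [1.0, -0.024, -0.0, 0.0]
ft_force: [-0.5, -0.2, -2.1]
grip_width: 0.0128
```

```bash
python3 -c "
from h import *
need(.5495,.1205,.0785,-2.74)"
```

```text
t 9.15 pos [0.5495 0.1205 0.0809] th -2.71 F [-0.5  -0.2  -2.06] w 0.0128
shift [-0.     0.     0.024] roll 0.0003
```

Emit:
carry_out(
  moves=[
    [0,0,0.01,0,-1],
    [0,0,0.02,0,-1],
    [0,0,0.025,0,-1],
    [0,0,0.025,0,-1],
  ],
)

```text
clock: 9.55
eef_pos: [0.5498, 0.1206, 0.0788]
tool_rot: [1.0, -0.024, 0.0, -0.0]
ft_force: [-0.5, -0.3, -1.5]
grip_width: 0.0128
```

```bash
python3 -c "
from h import *
need(.5495,.1205,.0785,-2.74)
snap('wrist','wi3');snap('side','si3');snap('scene','ci3')
a=cv2.imread('pics/si3.png')[210:350,230:300];b=cv2.imread('pics/ci3.png')[150:230,260:340]
cv2.imwrite('pics/i3.png',np.hstack([cv2.resize(a,(300,600),interpolation=2),cv2.resize(b,(500,600),interpolation=2)]))"
```

```text
t 9.55 pos [0.5498 0.1206 0.0788] th -2.71 F [-0.48 -0.31 -1.5 ] w 0.0128
shift [-0.003  0.001  0.003] roll 0.0003
```

View pics/i3.png

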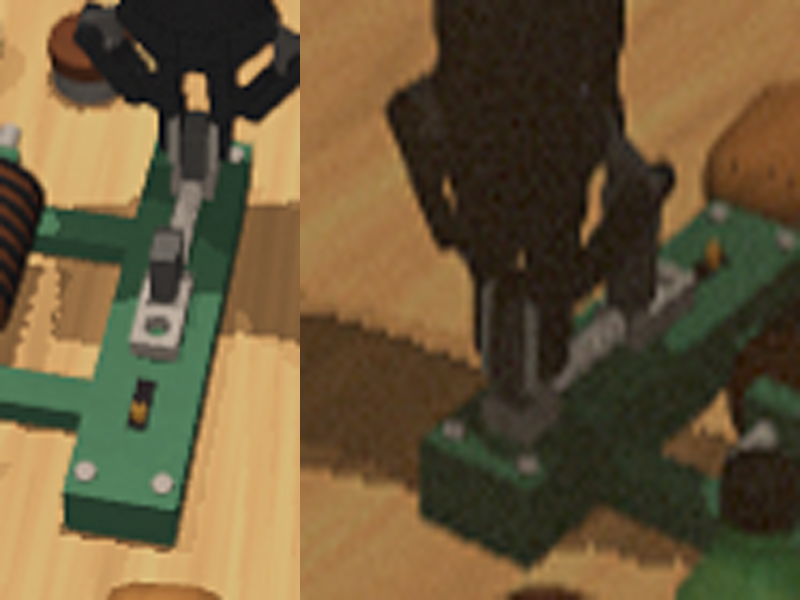

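View pics/wi3.png

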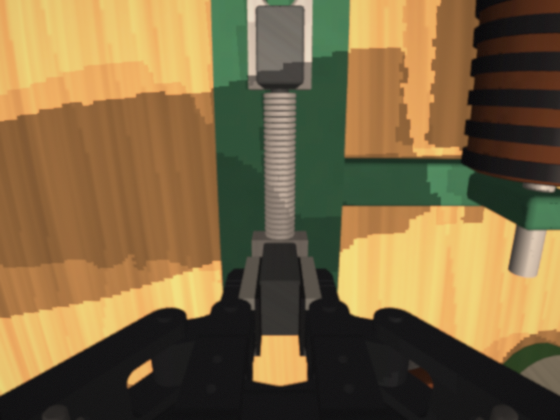

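The pin is in and the block is practically on the bed, with no contact force yet. Feel for the bed by fractions of a millimetre.

Emit:
carry_out(
  moves=[
    [0,0,0.01,0,-1],
    [0,0,0.015,0,-1],
    [0,0,0.015,0,-1],
  ],
)

```text
clock: 10.0
eef_pos: [0.5499, 0.1206, 0.0785]
tool_rot: [1.0, -0.024, 0.0, -0.0]
ft_force: [-2.7, -0.6, 6.0]
grip_width: 0.013
```

Touch felt (~7 N up), so it is flush. Release, back off a bit and slide the open jaws along to the eye tab.

Emit:
carry_out(
  moves=[
    [0,0,0,0,-0.7],
    [0,0,0,0,-0.4],
    [0,0,-0.02,0,0],
    [0,0,-0.1,0,0],
    [0,0,-0.2,0,0],
    [0,0,-0.2,0,0],
  ],
)

```text
clock: 10.6
eef_pos: [0.5513, 0.1209, 0.0994]
tool_rot: [1.0, -0.024, 0.002, -0.0]
ft_force: [0.0, -0.0, -0.1]
grip_width: 0.0427
```

```bash
python3 -c "
from h import *
need(.5537,.2078,.08,-2.74)
snap('wrist','wr1');snap('side','sr1')
a=cv2.imread('pics/sr1.png')[210:350,230:300];b=cv2.imread('pics/wr1.png')
cv2.imwrite('pics/r1.png',np.hstack([cv2.resize(a,(210,420),interpolation=2),b]))"
```

```text
t 10.6 pos [0.5513 0.1209 0.0994] th -2.71 F [ 0.01 -0.04 -0.05] w 0.0427
shift [-0.018 -0.869  0.195] roll 0.0003
```

View pics/r1.png

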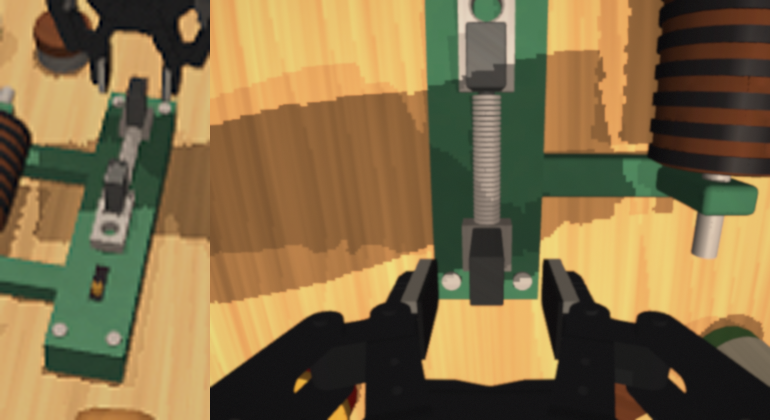

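The spring lies flat with its pin in the hole; the eye tab is at wrist px (276,57) and the eye at (276,8).

```bash
python3 - <<'E'
from h import *
m,o,im=load('wr1')
e=onz(m,(276.3,54),.082);k=onz(m,(276.3,289),.082);print("eyetab",e,"hooktab",k,e-k)
need(e[0],e[1],.08,-2.74)
E
```

```text
eyetab [0.55413832 0.2077723  0.082     ] hooktab [0.54974989 0.11951634 0.082     ] [0.00438843 0.08825595 0.        ]
t 10.7 pos [0.5503 0.1207 0.0981] th -2.71 F [-0.33 -0.2  -0.08] w 0.043
shift [-0.003 -0.871  0.181] roll 0.0003
```

Emit:
carry_out(
  moves=[
    [0,-0.4,0,0,0],
    [0,-0.8,0,0,0],
    [0,-0.87,0,0,0],
    [0,-0.87,0.1,0,0],
    [0,-0.87,0.18,0,0],
    [0,-0.87,0.18,0,0],
  ],
)

```text
clock: 11.3
eef_pos: [0.5522, 0.2057, 0.0769]
tool_rot: [1.0, -0.024, -0.002, 0.001]
ft_force: [-0.7, -0.4, 0.7]
grip_width: 0.0425
```

```bash
python3 -c "
from h import *
need(.554,.2078,.08,-2.74)
snap('wrist','we1')"
```

```text
t 11.3 pos [0.5522 0.2057 0.0769] th -2.79 F [-0.74 -0.43  0.72] w 0.0425
shift [ 0.017 -0.022 -0.031] roll -0.0006
```

View pics/we1.png

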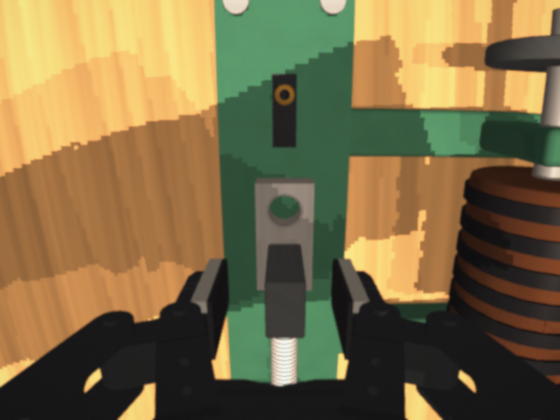

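The jaws straddle the eye tab; the eye is at (285,208) with the post straight ahead at (284,95). Rise 2 mm and close.

Emit:
carry_out(
  moves=[
    [0.01,-0.02,-0.025,0,0],
    [0.01,-0.02,-0.025,0,-0.4],
    [0.01,-0.02,-0.025,0,-1],
    [0.01,-0.02,-0.025,0,-1],
    [0.01,-0.02,-0.025,0,-1],
    [0.01,-0.02,-0.025,0,-1],
    [0.01,-0.02,-0.025,0,-1],
  ],
)

```text
clock: 12.05
eef_pos: [0.5555, 0.2094, 0.0825]
tool_rot: [1.0, -0.024, 0.001, -0.0]
ft_force: [-0.2, -0.5, 5.6]
grip_width: 0.0131
```

```bash
python3 -c "
from h import *
need(.554,.2078,.08,-2.74)
snap('wrist','we2')"
```

```text
t 12.05 pos [0.5555 0.2094 0.0825] th -2.72 F [-0.17 -0.45  5.56] w 0.0131
shift [-0.015  0.017  0.025] roll 0.0003
```

View pics/we2.png

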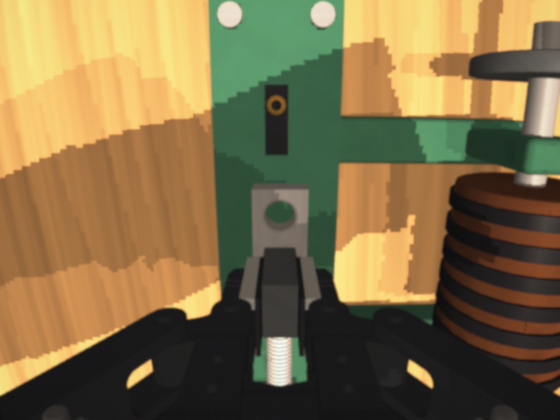

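Gripped; the eye (279,213), post (276,104) and bed centre are in line. Stretch in small steps towards the post.

Emit:
carry_out(
  moves=[
    [0,-0.03,-0.005,0,-1],
    [0,-0.07,-0.005,0,-1],
    [0,-0.11,-0.005,0,-1],
    [0,-0.15,-0.005,0,-1],
    [0,-0.19,-0.005,0,-1],
    [0,-0.23,-0.005,0,-1],
    [0,-0.25,-0.005,0,-1],
    [0,-0.25,-0.005,0,-1],
  ],
)

```text
clock: 12.9
eef_pos: [0.5562, 0.2323, 0.0825]
tool_rot: [1.0, -0.024, 0.0, 0.002]
ft_force: [-0.6, -7.4, 6.9]
grip_width: 0.0128
```

```bash
python3 - <<'E'
from h import *
need(.554,.2078,.08,-2.74)
m,o,im=snap('wrist','we3')
a=load('we2')
crop('we3',200,60,360,360,2,'we3c')
E
```

```text
t 12.9 pos [0.5562 0.2323 0.0825] th -2.8 F [-0.62 -7.37  6.94] w 0.0128
shift [-0.01   0.245  0.027] roll -0.0006
```

View pics/we3c.png

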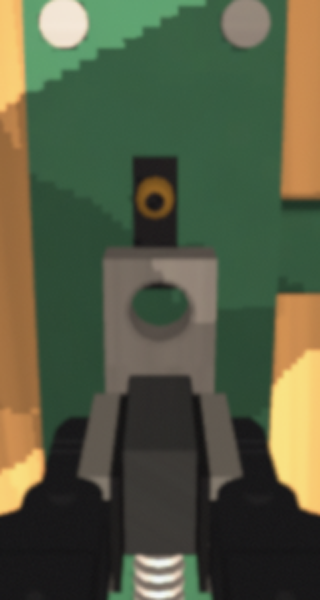

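```bash
python3 - <<'E'
from h import *
u=np.array([.0478,.9989]);v=np.array([.9989,-.0478]);h=np.array([.5496,.1229])
for n,E_,P in(('we2',(279,213),(276.3,104.5)),('we3',(279.8,213.5),(277.3,159))):
    m,o,im=load(n); e=onz(m,E_,.046)[:2]-h;p=onz(m,P,.044)[:2]-h
    print(n,"eye",e@u,e@v,"post",p@u,p@v)
E
```

```text
we2 eye 0.11139552455120459 0.0014000547215773946 post 0.1565723901184629 0.00031132193481682235
we3 eye 0.13384828022060463 0.0012768108073170214 post 0.15704247709495855 0.00025345096741909926
```

Eye at 134 mm, post at ~156.8 mm, lateral error 1 mm. Contact is expected after ~6.5 mm, so feel for it.

Emit:
carry_out(
  moves=[
    [-0.005,-0.02,0,0,-1],
    [-0.01,-0.04,0,0,-1],
    [-0.01,-0.05,0,0,-1],
    [-0.01,-0.05,0,0,-1],
  ],
)

```text
clock: 13.35
eef_pos: [0.5559, 0.237, 0.0826]
tool_rot: [1.0, -0.024, 0.001, 0.003]
ft_force: [0.9, -8.7, 7.2]
grip_width: 0.0127
```

Emit:
carry_out(
  moves=[
    [0,-0.005,0,0,-1],
    [0,-0.01,0,0,-1],
    [0,-0.01,0,0,-1],
  ],
)

```text
clock: 13.65
eef_pos: [0.556, 0.2377, 0.0826]
tool_rot: [1.0, -0.025, 0.001, 0.003]
ft_force: [1.7, -8.9, 6.8]
grip_width: 0.0127
```

Emit:
carry_out(
  moves=[
    [0,-0.005,0,0,-1],
    [0,-0.01,0,0,-1],
    [0,-0.01,0,0,-1],
  ],
)

```text
clock: 13.95
eef_pos: [0.556, 0.2386, 0.0826]
tool_rot: [1.0, -0.025, 0.001, 0.003]
ft_force: [0.8, -10.0, 6.5]
grip_width: 0.0124
```

Emit:
carry_out(
  moves=[
    [0,-0.005,0,0,-1],
    [0,-0.01,0,0,-1],
    [0,-0.01,0,0,-1],
  ],
)

```text
clock: 14.25
eef_pos: [0.5561, 0.2396, 0.0826]
tool_rot: [1.0, -0.025, 0.001, 0.003]
ft_force: [2.0, -10.2, 7.3]
grip_width: 0.013
```

```bash
python3 - <<'E'
from h import *
m,o,im=snap('wrist','we4')
crop('we4',200,60,360,360,2,'we4c')
E
```

```text
(no output)
```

View pics/we4c.png

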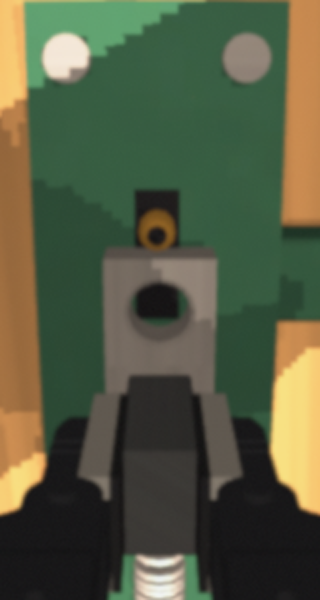

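The block's front face (crop row 248) is right at the post (157,234). A little farther.

Emit:
carry_out(
  moves=[
    [0,-0.005,0,0,-1],
    [0,-0.01,0,0,-1],
    [0,-0.01,0,0,-1],
  ],
)

```text
clock: 14.6
eef_pos: [0.5561, 0.2403, 0.0826]
tool_rot: [1.0, -0.025, 0.001, 0.003]
ft_force: [0.3, -11.1, 6.9]
grip_width: 0.0128
```

Emit:
carry_out(
  moves=[
    [0,-0.005,0,0,-1],
    [0,-0.01,0,0,-1],
    [0,-0.01,0,0,-1],
  ],
)

```text
clock: 14.9
eef_pos: [0.5561, 0.2404, 0.0826]
tool_rot: [1.0, -0.025, 0.001, 0.004]
ft_force: [0.5, -12.5, 8.8]
grip_width: 0.0131
```

Contact: the motion stalls at y 0.2404 while the force rises. Back off 1.5 mm, lift 12 mm, move 16 mm ahead.

Emit:
carry_out(
  moves=[
    [0,0.02,0,0,-1],
    [0,0.02,-0.05,0,-1],
    [0,0.02,-0.09,0,-1],
    [0,0.02,-0.12,0,-1],
    [0,0.02,-0.13,0,-1],
    [0,0.02,-0.13,0,-1],
    [0,0.02,-0.13,0,-1],
  ],
)

```text
clock: 15.6
eef_pos: [0.5549, 0.2415, 0.0938]
tool_rot: [1.0, -0.024, -0.001, 0.001]
ft_force: [1.1, -4.5, -3.8]
grip_width: 0.0125
```

```bash
python3 - <<'E'
from h import *
need(.5563,.2564,.0946,-2.74)
snap('wrist','we5');snap('scene','ce5')
a=cv2.imread('pics/we5.png')[60:360,200:360];b=cv2.imread('pics/ce5.png')[130:230,270:350]
cv2.imwrite('pics/e5.png',np.hstack([cv2.resize(a,(320,600)),cv2.resize(b,(480,600),interpolation=2)]))
E
```

```text
t 15.6 pos [0.5549 0.2415 0.0938] th -2.72 F [ 1.13 -4.47 -3.79] w 0.0125
shift [ 0.007 -0.149 -0.008] roll 0.0002
```

View pics/e5.png

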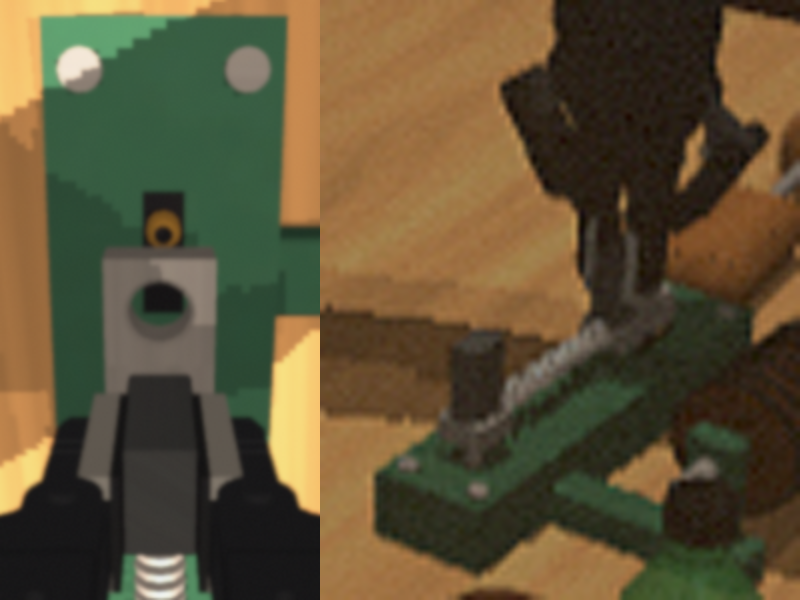

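```bash
python3 - <<'E'
from h import *
u=np.array([.0478,.9989]);v=np.array([.9989,-.0478]);h=np.array([.5496,.1229])
for n,E_,P,z in(('we4',(279.8,213.5),(278,176.8),.046),('we5',(279.8,213.5),(281,175),.0575)):
    m,o,im=load(n); e=onz(m,E_,z)[:2]-h;p=onz(m,P,.044)[:2]-h
    print(n,"eye",e@u,e@v,"post",p@u,p@v)
E
```

```text
we4 eye 0.1410942556682118 0.0008737485211454105 post 0.1567177320486495 0.0001345783326526625
we5 eye 0.14318897321118487 -0.0005376427756345733 post 0.15734077009468175 -2.8680835555363963e-05
```

Emit:
carry_out(
  moves=[
    [0,0,-0.015,0,-1],
    [0.005,-0.03,-0.015,0,-1],
    [0.005,-0.06,-0.015,0,-1],
    [0.005,-0.1,-0.015,0,-1],
    [0.005,-0.13,-0.015,0,-1],
    [0.005,-0.145,-0.015,0,-1],
    [0.005,-0.145,-0.015,0,-1],
    [0.005,-0.145,-0.015,0,-1],
  ],
)

```text
clock: 16.5
eef_pos: [0.5559, 0.2559, 0.0959]
tool_rot: [1.0, -0.024, -0.001, 0.001]
ft_force: [0.4, -5.8, -4.1]
grip_width: 0.013
```

```bash
python3 - <<'E'
from h import *
need(.5563,.2564,.0826,-2.74)
snap('wrist','we6');snap('scene','ce6');snap('side','se6')
a=cv2.imread('pics/we6.png')[60:360,200:360];b=cv2.imread('pics/ce6.png')[130:230,270:350]
cv2.imwrite('pics/e6.png',np.hstack([cv2.resize(a,(320,600)),cv2.resize(b,(480,600),interpolation=2)]))
E
```

```text
t 16.5 pos [0.5559 0.2559 0.0959] th -2.73 F [ 0.39 -5.79 -4.1 ] w 0.013
shift [ 0.004 -0.006  0.133] roll 0.0002
```

View pics/e6.png

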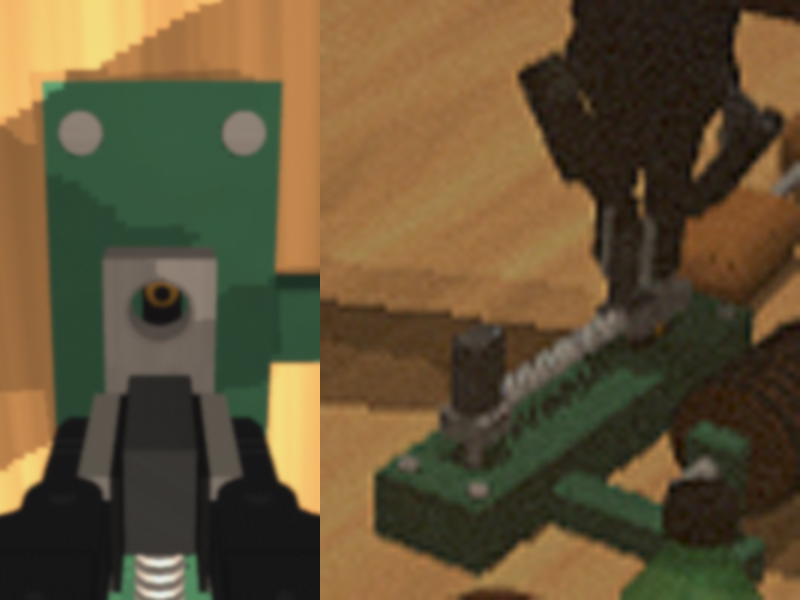

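The post shows inside the eye at crop (162,294) against the eye centre (160,308). Working out the true offset.

```bash
python3 - <<'E'
from h import *
u=np.array([.0478,.9989]);v=np.array([.9989,-.0478]);h=np.array([.5496,.1229])
m,o,im=load('we6'); e=onz(m,(279.8,213.8),.046+.0133)[:2]-h;p=onz(m,(281,206.5),.044)[:2]-h
print("eye",e@u,e@v,"post",p@u,p@v)
E
```

```text
eye 0.15734853313231983 -0.000218876122996116 post 0.1562873099055542 0.0003125371786830892
```

Centred within about 1 mm by both vision and feel. Lower gently.

Emit:
carry_out(
  moves=[
    [0.003,0,0.02,0,-1],
    [0.003,0,0.04,0,-1],
    [0.003,0,0.06,0,-1],
    [0.003,0,0.06,0,-1],
  ],
)

```text
clock: 17.05
eef_pos: [0.5561, 0.2557, 0.0906]
tool_rot: [1.0, -0.024, -0.001, 0.002]
ft_force: [-0.5, -6.4, 1.4]
grip_width: 0.0126
```

Emit:
carry_out(
  moves=[
    [0,0,0.02,0,-1],
    [0,0,0.04,0,-1],
    [0,0,0.055,0,-1],
    [0,0,0.055,0,-1],
  ],
)

```text
clock: 17.45
eef_pos: [0.5565, 0.2558, 0.0855]
tool_rot: [1.0, -0.024, -0.0, 0.001]
ft_force: [-0.9, -5.1, 1.9]
grip_width: 0.0129
```

```bash
python3 - <<'E'
from h import *
need(.5563,.2564,.0826,-2.74)
snap('wrist','we7');snap('scene','ce7')
a=cv2.imread('pics/we7.png')[60:360,200:360];b=cv2.imread('pics/ce7.png')[130:230,270:350]
cv2.imwrite('pics/e7.png',np.hstack([cv2.resize(a,(320,600)),cv2.resize(b,(480,600),interpolation=2)]))
E
```

```text
t 17.45 pos [0.5565 0.2558 0.0855] th -2.75 F [-0.89 -5.15  1.89] w 0.0129
shift [-0.002 -0.006  0.029] roll -0.0001
```

View pics/e7.png

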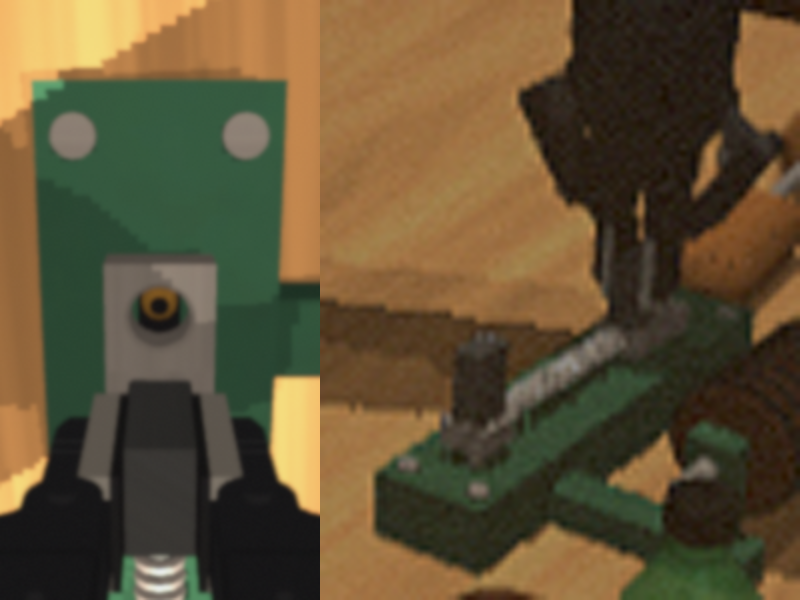

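The post is now inside the eye (159,303 vs 160,315), with about 3 mm to go.

Emit:
carry_out(
  moves=[
    [0,0,0.01,0,-1],
    [0,0,0.02,0,-1],
    [0,0,0.03,0,-1],
    [0,0,0.03,0,-1],
    [0,0,0.03,0,-1],
  ],
)

```text
clock: 18.05
eef_pos: [0.5566, 0.2557, 0.0838]
tool_rot: [1.0, -0.024, 0.0, 0.001]
ft_force: [-1.9, -6.6, 6.8]
grip_width: 0.0127
```

```bash
python3 - <<'E'
from h import *
need(.5563,.2564,.0826,-2.74)
snap('wrist','we8');snap('scene','ce8')
a=cv2.imread('pics/we8.png')[60:360,200:360];b=cv2.imread('pics/ce8.png')[130:230,270:350]
cv2.imwrite('pics/e8.png',np.hstack([cv2.resize(a,(320,600)),cv2.resize(b,(480,600),interpolation=2)]))
E
```

```text
t 18.05 pos [0.5566 0.2557 0.0838] th -2.77 F [-1.89 -6.58  6.8 ] w 0.0127
shift [-0.003 -0.007  0.012] roll -0.0003
```

View pics/e8.png

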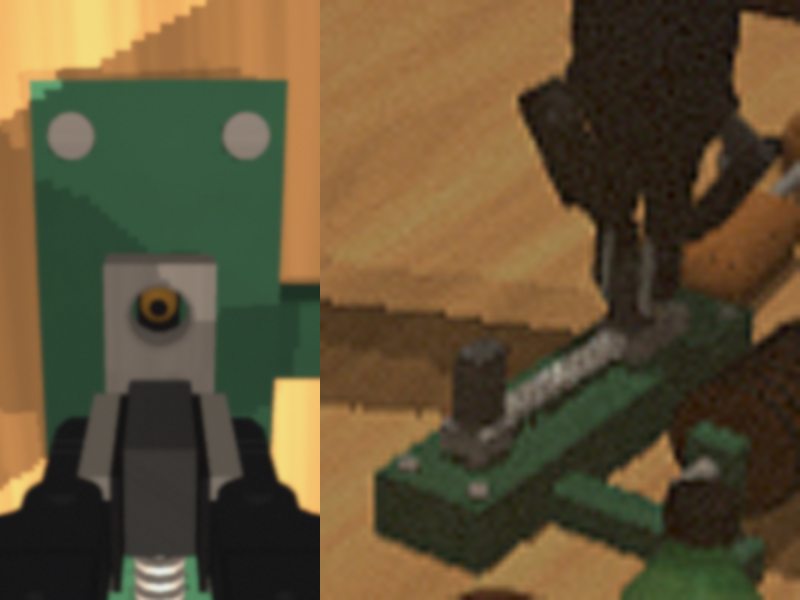

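Emit:
carry_out(
  moves=[
    [0,0,0.01,0,-1],
    [0,0,0.015,0,-1],
    [0,0,0.015,0,-1],
  ],
)

```text
clock: 18.45
eef_pos: [0.5566, 0.2556, 0.0836]
tool_rot: [1.0, -0.024, 0.0, 0.001]
ft_force: [-4.2, -8.8, 13.9]
grip_width: 0.013
```

```bash
python3 - <<'E'
from h import *
need(.5563,.2564,.0826,-2.74)
m,o,im=snap('wrist','we9');m2,_,_=snap('scene','ce9');m3,_,_=snap('side','se9')
a=cv2.imread('pics/se9.png')[210:350,230:300];b=cv2.imread('pics/ce9.png')[140:220,270:350]
cv2.imwrite('pics/e9.png',np.hstack([cv2.resize(a,(300,600),interpolation=2),cv2.resize(b,(500,600),interpolation=2)]))
E
```

```text
t 18.45 pos [0.5566 0.2556 0.0836] th -2.77 F [-4.18 -8.81 13.93] w 0.013
shift [-0.004 -0.008  0.01 ] roll -0.0003
```

View pics/e9.png

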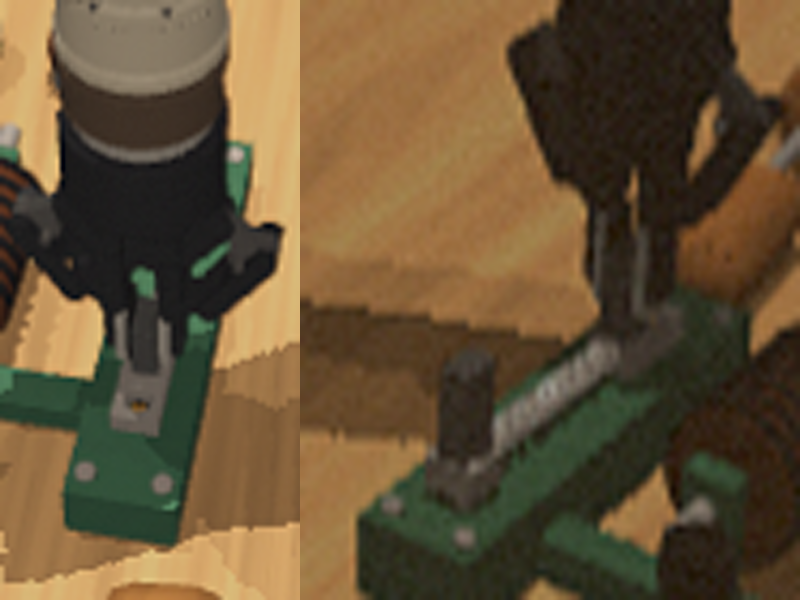

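Stiff contact: 1.5 mm commanded gave only 0.2 mm of travel, so the eye block is on the bed. Relax the push, let go and rise.

Emit:
carry_out(
  moves=[
    [0,0,-0.015,0,-1],
    [0,0,-0.015,0,-0.7],
    [0,0,-0.015,0,-0.4],
    [0,0,-0.015,0,0],
    [0,0,-0.02,0,0],
    [0,0,-0.1,0,0],
    [0,0,-0.3,0,0],
    [0,0,-0.6,0,0],
    [0,0,-0.9,0,0],
    [0,0,-0.9,0,0],
  ],
)

```text
clock: 19.6
eef_pos: [0.5598, 0.2586, 0.1767]
tool_rot: [1.0, -0.024, 0.005, -0.003]
ft_force: [0.6, -0.1, 0.3]
grip_width: 0.0429
```

Emit:
carry_out(
  moves=[
    [0,0.3,-0.3,0,0],
    [0,0.5,-0.6,0,0],
    [0,0.5,-0.6,0,0],
    [0,0.5,-0.6,0,0],
  ],
)

```text
clock: 20.0
eef_pos: [0.5551, 0.2069, 0.2318]
tool_rot: [1.0, -0.024, 0.001, -0.001]
ft_force: [-0.3, -0.2, -0.2]
grip_width: 0.0431
```

```bash
python3 - <<'E'
from h import *
need(.5563,.2564,.0826,-2.74)
m,o,im=snap('wrist','wf');snap('scene','cf');snap('side','sf')
a=cv2.imread('pics/sf.png')[230:340,230:300];b=cv2.imread('pics/cf.png')[140:220,270:350]
cv2.imwrite('pics/f1.png',np.hstack([cv2.resize(a,(320,500),interpolation=2),cv2.resize(b,(470,500),interpolation=2)]))
E
```

```text
t 20.0 pos [0.5551 0.2069 0.2318] th -2.76 F [-0.3  -0.21 -0.19] w 0.0431
shift [-0.015 -0.493  1.492] roll -0.0002
```

View pics/f1.png

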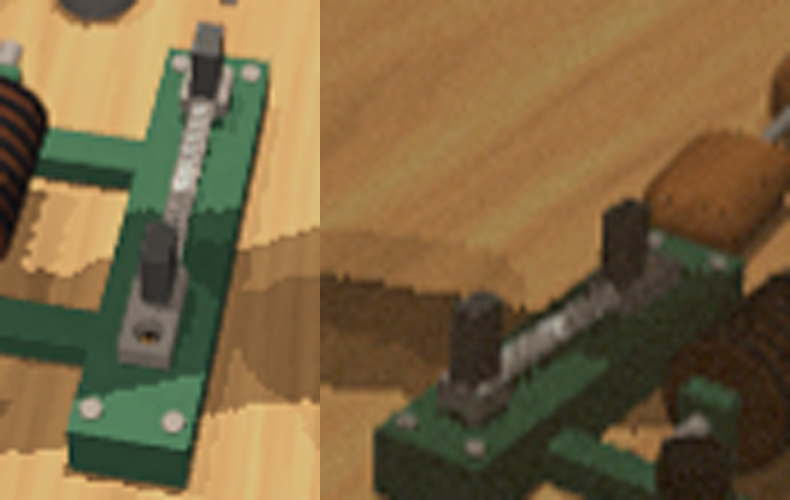

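View pics/wf.png

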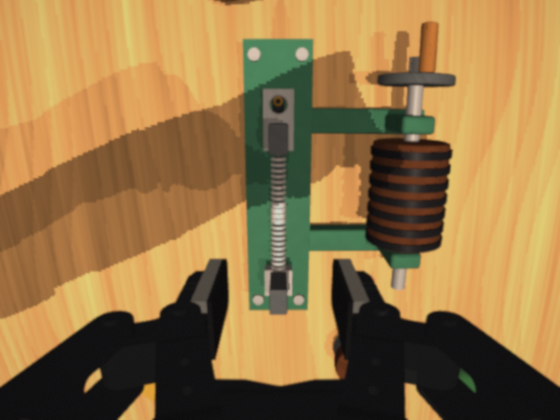

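The spring stays stretched with the post through the eye (wrist 279,103). Checking how high both tabs stand, from several views.

```bash
python3 - <<'E'
from h import *
def c(n,x0,y0,w,h):
    im=cv2.imread(f'pics/{n}.png')[y0:y0+h,x0:x0+w]; return cv2.resize(im,(260,260),interpolation=2)
A=np.hstack([c('wf',254,80,50,50),c('sf',245,270,36,36),c('cf',312,165,36,36)])
B=np.hstack([c('wf',254,265,50,50),c('sf',255,230,36,36),c('cf',280,180,36,36)])
cv2.imwrite('pics/f2.png',np.vstack([A,B]))
E
```

```text
(no output)
```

View pics/f2.png

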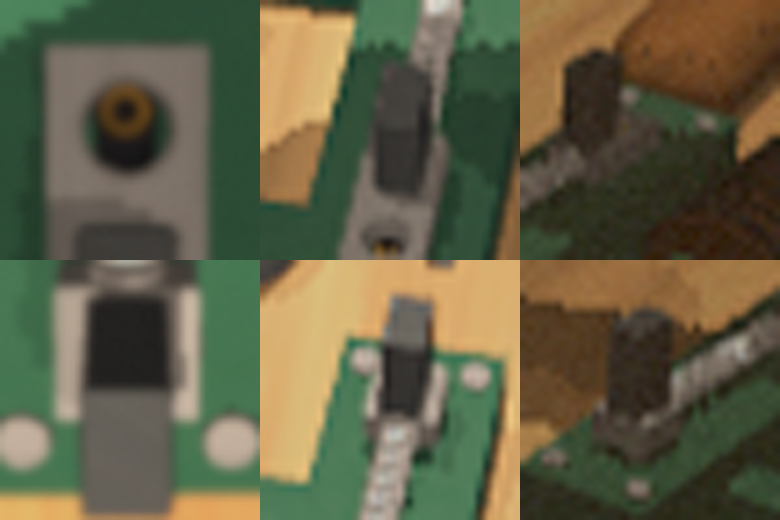

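```bash
python3 - <<'E'
from h import *
w,s,c=load('wf')[0],load('sf')[0],load('cf')[0]
w=load('wf')[0]
u=np.array([.0478,.9989]);h=np.array([.5496,.1229])
obs=[(w,(278.2,301.5)),(s,(275.3,238.3)),(c,(296.4,187.7))]
for o in (obs,obs[:2],obs[::2],obs[1:]): print("hook",tri(o))
for n,i in (("w",w),("s",s),("c",c)): 
    for z in(.082,.088): print(n,z,proj(i,(*h+u*.00175,z)).round(1),"eye",proj(i,(*h+u*(.153-.025),z)).round(1))
crop('wf',254,110,50,1,1,'x') if 0 else None
cv2.imwrite('pics/f3.png',cv2.resize(cv2.imread('pics/wf.png')[80:330,240:320],None,fx=2.4*1,fy=2.4,interpolation=2))
e=onz(w,(278.2,104.3),.046)[:2]-h; v=np.array([.9989,-.0478]); print("eye",e@u,e@v)
E
```

```text
hook (array([0.54915199, 0.12653838, 0.08655897]), [np.float64(1.0), np.float64(0.5), np.float64(1.1)])
hook (array([0.5497469 , 0.12490519, 0.08388532]), [np.float64(0.3), np.float64(0.3)])
hook (array([0.54922781, 0.12624085, 0.08686615]), [np.float64(1.0), np.float64(1.0)])
hook (array([0.54855497, 0.12674627, 0.08654961]), [np.float64(0.7), np.float64(0.7)])
w 0.082 [277.8 300.8] eye [277.5 141.6]
w 0.088 [277.8 304.6] eye [277.4 142.5]
s 0.082 [275.2 238.8] eye [264.6 282. ]
s 0.088 [275.2 237.1] eye [264.6 280.2]
c 0.082 [296.5 189.7] eye [322.1 173. ]
c 0.088 [296.6 187.7] eye [322.2 171.1]
eye 0.15363496733525953 0.0004696197943906249
```

View pics/f3.png

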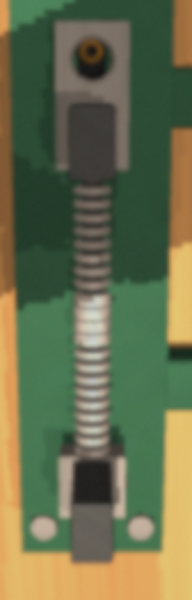

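The eye is fine (153.6 mm, offset 0.5 mm), but the hook tab height reads 84–87 mm against 82, which is ambiguous. I'll feel it with shut fingertips on the tab: contact at TCP z ≈ 0.107 means flush.

Emit:
carry_out(
  moves=[
    [-0.01,0.4,0.2,0,-0.5],
    [-0.01,0.8,0.5,0,-1],
    [-0.01,0.82,0.9,0,-1],
    [-0.01,0.82,1,0,-1],
    [-0.01,0.82,1,0,-1],
    [-0.01,0.82,1,0,-1],
  ],
)

```text
clock: 20.75
eef_pos: [0.5505, 0.1263, 0.1316]
tool_rot: [1.0, -0.023, 0.0, -0.0]
ft_force: [-0.5, 0.1, 0.3]
grip_width: -0.0001
```

```bash
python3 - <<'E'
from h import *
need(.5497,.1246,.115,-2.74)
E
```

```text
t 20.75 pos [0.5505 0.1263 0.1316] th -2.62 F [-0.52  0.06  0.33] w -0.0001
shift [-0.007  0.017  0.166] roll 0.0013
```

Emit:
carry_out(
  moves=[
    [-0.005,0.015,0.06,0,-1],
    [-0.005,0.015,0.12,0,-1],
    [-0.005,0.015,0.17,0,-1],
    [-0.005,0.015,0.17,0,-1],
  ],
)

```text
clock: 21.15
eef_pos: [0.5488, 0.1238, 0.1133]
tool_rot: [1.0, -0.023, -0.0, 0.0]
ft_force: [0.2, 0.0, -0.3]
grip_width: -0.0002
```

Emit:
carry_out(
  moves=[
    [0,0,0.01,0,-1],
    [0,0,0.02,0,-1],
    [0,0,0.02,0,-1],
  ],
)

```text
clock: 21.45
eef_pos: [0.5496, 0.1235, 0.1123]
tool_rot: [1.0, -0.024, 0.0, 0.0]
ft_force: [-0.6, -1.2, 2.3]
grip_width: 0.0
```

Emit:
carry_out(
  moves=[
    [0,0,0.01,0,-1],
    [0,0,0.02,0,-1],
    [0,0,0.02,0,-1],
  ],
)

```text
clock: 21.75
eef_pos: [0.5495, 0.1229, 0.1102]
tool_rot: [1.0, -0.024, 0.0, 0.001]
ft_force: [-0.4, -3.4, 6.0]
grip_width: -0.0001
```

Contact at z 0.112, so the hook end stood ~5 mm proud and is yielding. Press it on down gently.

Emit:
carry_out(
  moves=[
    [0,0,0.01,0,-1],
    [0,0,0.02,0,-1],
    [0,0,0.02,0,-1],
  ],
)

```text
clock: 22.05
eef_pos: [0.5496, 0.1223, 0.1084]
tool_rot: [1.0, -0.024, 0.001, 0.001]
ft_force: [0.4, -5.0, 5.8]
grip_width: 0.0005
```

Emit:
carry_out(
  moves=[
    [0,0,0.01,0,-1],
    [0,0,0.015,0,-1],
    [0,0,0.015,0,-1],
  ],
)

```text
clock: 22.35
eef_pos: [0.5497, 0.122, 0.1072]
tool_rot: [1.0, -0.024, 0.001, 0.002]
ft_force: [-1.1, -6.5, 7.4]
grip_width: -0.0
```

Emit:
carry_out(
  moves=[
    [0,0,0.01,0,-1],
    [0,0,0.015,0,-1],
    [0,0,0.015,0,-1],
  ],
)

```text
clock: 22.65
eef_pos: [0.5498, 0.122, 0.1071]
tool_rot: [1.0, -0.024, 0.001, 0.001]
ft_force: [-4.2, -7.0, 15.4]
grip_width: -0.0001
```

Emit:
carry_out(
  moves=[
    [0,0,0.01,0,-1],
    [0,0,0.015,0,-1],
    [0,0,0.015,0,-1],
  ],
)

```text
clock: 22.95
eef_pos: [0.55, 0.1219, 0.1071]
tool_rot: [1.0, -0.024, 0.002, 0.001]
ft_force: [-6.2, -6.9, 23.0]
grip_width: -0.0004
```

Stiff stop at z 0.1071, so the hook is flush. Lift off and feel the eye tab the same way.

Emit:
carry_out(
  moves=[
    [0,0,-0.05,0,-1],
    [0,0,-0.2,0,-1],
    [0,0,-0.4,0,-1],
    [0,0,-0.4,0,-1],
  ],
)

```text
clock: 23.35
eef_pos: [0.5508, 0.1244, 0.1453]
tool_rot: [1.0, -0.024, 0.002, -0.001]
ft_force: [1.0, 0.2, 0.8]
grip_width: -0.0004
```

Emit:
carry_out(
  moves=[
    [0,-0.4,0,0,-1],
    [0,-0.8,0,0,-1],
    [0,-1,0,0,-1],
    [0,-1,0,0,-1],
  ],
)

```text
clock: 23.75
eef_pos: [0.5533, 0.2265, 0.1417]
tool_rot: [1.0, -0.022, -0.001, -0.0]
ft_force: [0.2, 0.7, 0.1]
grip_width: -0.0001
```

```bash
python3 - <<'E'
from h import *
need(.5557,.2508,.112,-2.74)
snap('wrist','wh');snap('scene','ch');snap('side','sh')
def c(n,x0,y0,w,h):
    im=cv2.imread(f'pics/{n}.png')[y0:y0+h,x0:x0+w]; return cv2.resize(im,(390,390),interpolation=2)
cv2.imwrite('pics/h2.png',np.hstack([c('sh',255,230,36,36),c('ch',280,180,36,36)]))
E
```

```text
t 23.75 pos [0.5533 0.2265 0.1417] th -2.47 F [0.21 0.66 0.09] w -0.0001
shift [ 0.014 -0.244  0.297] roll 0.003
```

View pics/h2.png

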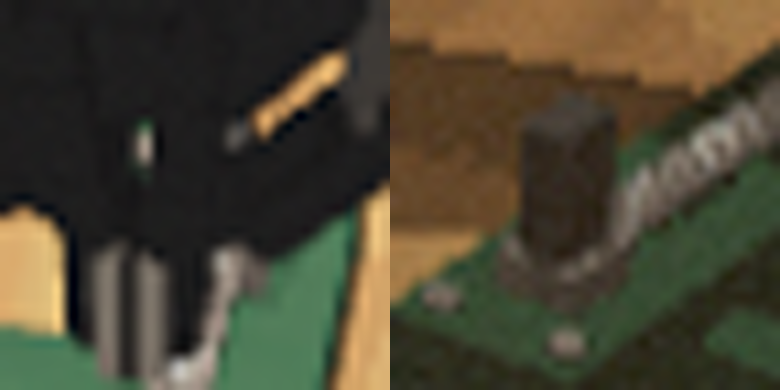

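Emit:
carry_out(
  moves=[
    [0.015,-0.15,0.05,0,-1],
    [0.015,-0.25,0.15,0,-1],
    [0.015,-0.25,0.25,0,-1],
    [0.015,-0.25,0.28,0,-1],
    [0.015,-0.25,0.28,0,-1],
  ],
)

```text
clock: 24.4
eef_pos: [0.5557, 0.2478, 0.1138]
tool_rot: [1.0, -0.024, -0.001, 0.001]
ft_force: [0.2, 0.0, -0.6]
grip_width: -0.0001
```

Emit:
carry_out(
  moves=[
    [0,0,0.01,0,-1],
    [0,0,0.03,0,-1],
    [0,0,0.04,0,-1],
    [0,0,0.04,0,-1],
  ],
)

```text
clock: 24.8
eef_pos: [0.5566, 0.2483, 0.1114]
tool_rot: [1.0, -0.024, 0.0, -0.0]
ft_force: [-0.9, -0.8, -0.2]
grip_width: 0.0001
```

Emit:
carry_out(
  moves=[
    [0,0,0.01,0,-1],
    [0,0,0.02,0,-1],
    [0,0,0.02,0,-1],
  ],
)

```text
clock: 25.1
eef_pos: [0.5565, 0.2484, 0.1092]
tool_rot: [1.0, -0.024, -0.0, 0.0]
ft_force: [0.4, 0.7, 0.1]
grip_width: -0.0
```

Emit:
carry_out(
  moves=[
    [0,0,0.01,0,-1],
    [0,0,0.02,0,-1],
    [0,0,0.02,0,-1],
  ],
)

```text
clock: 25.4
eef_pos: [0.5566, 0.2484, 0.1073]
tool_rot: [1.0, -0.024, 0.0, -0.0]
ft_force: [0.8, -0.1, 0.1]
grip_width: -0.0
```

Emit:
carry_out(
  moves=[
    [0,0,0.01,0,-1],
    [0,0,0.015,0,-1],
    [0,0,0.015,0,-1],
  ],
)

```text
clock: 25.7
eef_pos: [0.5568, 0.2484, 0.1072]
tool_rot: [1.0, -0.024, 0.001, -0.0]
ft_force: [-2.4, -1.4, 6.9]
grip_width: -0.0002
```

The eye is flush too (firm at 0.1072). Feel the hook once more to be sure it stayed down.

Emit:
carry_out(
  moves=[
    [0,0,-0.05,0,-1],
    [0,0,-0.2,0,-1],
    [0,0.4,-0.3,0,-1],
    [0,0.8,-0.3,0,-1],
    [0,1,-0.3,0,-1],
    [0,1,-0.3,0,-1],
  ],
)

```text
clock: 26.3
eef_pos: [0.5517, 0.1459, 0.136]
tool_rot: [1.0, -0.026, -0.0, 0.0]
ft_force: [0.4, 0.9, 0.7]
grip_width: 0.0004
```

```bash
python3 - <<'E'
from h import *
need(.5497,.1246,.11,-2.74)
E
```

```text
t 26.3 pos [0.5517 0.1459 0.136 ] th -2.93 F [0.43 0.86 0.75] w 0.0004
shift [-0.009  0.213  0.26 ] roll -0.0022
```

Emit:
carry_out(
  moves=[
    [-0.01,0.2,0.05,0,-1],
    [-0.01,0.2,0.13,0,-1],
    [-0.01,0.2,0.21,0,-1],
    [-0.01,0.2,0.23,0,-1],
    [-0.01,0.2,0.23,0,-1],
  ],
)

```text
clock: 26.8
eef_pos: [0.5495, 0.1295, 0.1119]
tool_rot: [1.0, -0.023, -0.001, 0.0]
ft_force: [0.1, 0.1, 0.4]
grip_width: 0.0
```

Emit:
carry_out(
  moves=[
    [0,0,0.01,0,-1],
    [0,0,0.02,0,-1],
    [0,0,0.02,0,-1],
  ],
)

```text
clock: 27.1
eef_pos: [0.55, 0.1289, 0.1109]
tool_rot: [1.0, -0.023, 0.0, -0.0]
ft_force: [-0.1, -0.9, 0.4]
grip_width: -0.0002
```

Emit:
carry_out(
  moves=[
    [0,0,0.01,0,-1],
    [0,0,0.02,0,-1],
    [0,0,0.02,0,-1],
  ],
)

```text
clock: 27.4
eef_pos: [0.5499, 0.1285, 0.1087]
tool_rot: [1.0, -0.024, -0.0, 0.0]
ft_force: [-0.0, -0.6, -1.2]
grip_width: 0.0002
```

No contact down to 0.1087, so the hook stayed within 2 mm of flush. Retreat, look, hand in.

Emit:
carry_out(
  moves=[
    [0,0,-0.2,0,-1],
    [0,0,-0.6,0,-1],
    [0,0,-1,0,-1],
    [0,0,-1,0,-1],
  ],
)

```text
clock: 27.8
eef_pos: [0.5534, 0.1294, 0.2154]
tool_rot: [1.0, -0.024, 0.006, -0.002]
ft_force: [0.8, 0.4, 0.6]
grip_width: -0.0002
```

Emit:
carry_out(
  moves=[
    [-0.4,0,-0.2,0,-1],
    [-0.8,0,-0.4,0,-1],
    [-0.8,0,-0.4,0,-1],
    [-0.8,0,-0.4,0,-1],
    [-0.8,0,-0.4,0,-1],
  ],
)

```text
clock: 28.3
eef_pos: [0.4705, 0.1323, 0.2483]
tool_rot: [1.0, -0.024, 0.0, 0.0]
ft_force: [1.2, -0.2, 0.8]
grip_width: 0.0002
```

```bash
python3 - <<'E'
from h import *
need(.5497,.1246,.11,-2.74)
snap('wrist','wz');snap('scene','cz');snap('side','sz')
def c(n,x0,y0,w,h): return cv2.resize(cv2.imread(f'pics/{n}.png')[y0:y0+h,x0:x0+w],(390,520),interpolation=2)
cv2.imwrite('pics/z.png',np.hstack([c('sz',225,225,90,120),c('cz',270,130,90,110)]))
E
```

```text
t 28.3 pos [0.4705 0.1323 0.2483] th -2.72 F [ 1.23 -0.25  0.79] w 0.0002
shift [0.794 0.04  1.383] roll 0.0002
```

View pics/z.png

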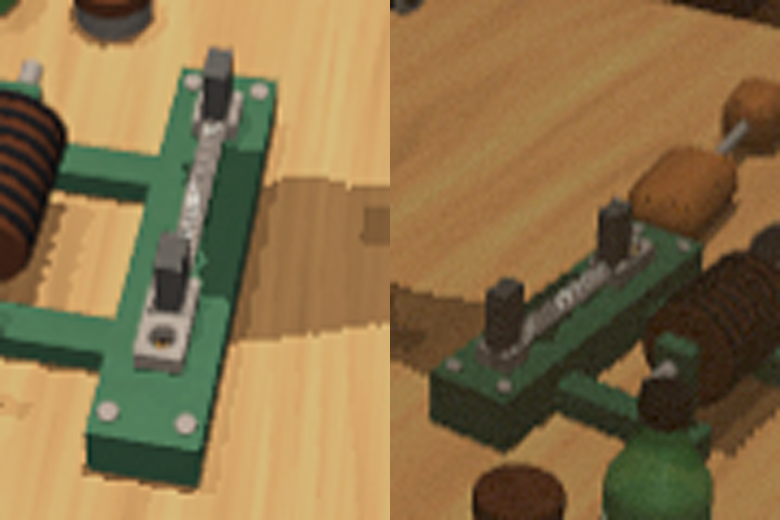

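View pics/cz.png

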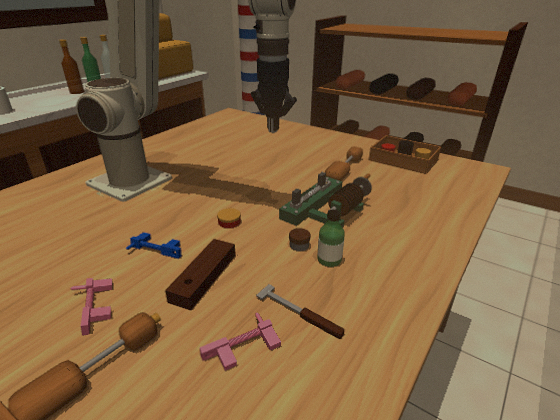

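The spring lies stretched on the bed with the post in its eye (side crop 162,337), both ends are down, and the bystanders stand where they were.

```bash
python3 -c "
from workcell import order
print(order.job_done())"
```

```text
the job is handed in; nothing more can be done
None
```

The spring is fitted: its pin is in the bed's hole, its eye is over the brass post, and it stays stretched with the gripper clear. I handed the job in at about 28 s; the system reported no verdict.

- **What I did:** I lifted the grey spring off its stand and put the hook pin in the hole. Then I gripped the eye tab and slid the eye block until it met the post, about 156.5 mm from the hole. I lifted it about 13 mm over the post and lowered it.
- **What went wrong and was mended:** After the first release, the camera views disagreed on the hook tab's height (84–87 mm against 82). Feeling it with shut fingertips showed the hook end about 5 mm too high. I pressed it down to a firm stop at flush, with about 23 N at the most.
- **Last checks:**
  - The eye end met a firm stop at flush height.
  - When I felt the hook again, there was no contact down to 1.7 mm above flush, so it had stayed down.
  - The eye was about 153.6 mm from the hole and 0.5 mm off the centre line. I measured this before pressing the hook down and did not repeat it.
  - The final pictures show the spring still stretched and nothing else on the cabinet top visibly moved.

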